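Shut and pin the bar drawer

ROBOT

A 6-joint arm with a two-finger parallel gripper is mounted at the origin on the work surface. World frame = base frame: x ahead of the robot, y to its left, z up, the work surface at z = 0. Lengths are in m, angles in degrees, forces in N, time in s.
With the tool pointing down it reaches from about 0.375 to 0.9 m from the base axis. Payload 3.1 kg.
Tool frame: the origin (TCP) lies at the very end of the fingers, on their centre line; the grasp point (between the pads) lies 19 mm behind it; z points along the fingers, y is the direction in which the jaws open and shut (so a half turn about z gives the same grasp; the last joint's range is limited). The gripper opens to 87 mm and grips with 3 to 60 N. Pads are 19 mm wide; open, the fingers measure 117 mm over their backs; the gripper's body (75 mm by 190 mm) begins 51 mm behind the grasp point.
Start: joints at [-76.977, 30.224, 82.088, -0, 67.689, -10.227], TCP at [0.247, -0.574, 0.199] pointing down, gripper open.
Joint ranges: [-176.69, 176.69], [-43.24, 126.21], [12.49, 139.97], [-82, 262], [0, 151.66], [-163.58, 163.58]. Speed limits (degrees/s): [159.86, 159.86, 180, 180, 180, 180].

INTERFACE

Orientations are given as a 3x3 rotation matrix whose columns are the frame's x, y, z axes.
In Python, from rig import readout, capture, camera_model, bot, spot_in, regions_of gives the robot as it stands.
- The arm moves only by the tool send_rows, never from a script. Its argument "moves" is a list that holds one entry, the list of rows, each a list of 7 numbers: the turn, a rotation vector about the tool's x, y, z in degrees, then the shift along the tool's x, y, z in cm, then the opening, from -1 (shut) to 1 (fully open). A call has exactly 5 rows; each row shifts and turns the commanded pose from where the row before left it, along the tool's axes as they then stand; what a row does not reach is not made up. A row lasts 1/10 s, in which the tool goes at most 50 mm and 8.59 degrees, less where a joint would pass 70% of its speed; a pose out of reach is approached as far as the arm can. A call with a gripper value outside its range is refused whole. The fingers move at their own pace and stop on an object; the grip force is fixed at half the most. Time passes only in rows, so rows that do not move let the fingers close, or fill a call up. It gives the time, the measured TCP pose, the force and the opening at its end, in the units of the state.
- readout.read_state(): the state, without advancing time (a new reading comes with each control period).
- capture(name): name is "side" or "top" or "wrist"; returns the picture (384x512x3 uint8, blue, green, red); there is no depth.
- camera_model(name): a dict with "camera_matrix" (3x3 intrinsics, pixels), "k1" (the pictures are not rectified: a ray, as slopes to the right and down, at radius r is drawn at 1 + k1 r^2 times it, then the intrinsics apply), "pose" (4x4, takes a point from camera to world coordinates). Camera axes: x right, y up, looking along -z (the intrinsics and any distortion apply to the point x, -y, -z); pixel columns grow to the right and rows downward; lengths in m; the calibration is good to about 2 mm. A picture is of the moment at which its call begins: read the wrist's pose just before it. camera_model takes no time and is no camera call; for the wrist camera it gives the pose at the moment of the call.
- bot.hand_in(): hands the job in, once; it reports no verdict.
Trained networks look in the newest picture that a camera, given by its name, has taken for a name from the list of things; names that differ only in an ending like _2 or _b are one class to them, and where a whole thing is asked for, a point or a joint stands for the part that bears it (a point fixed in the world has none). Each returns a list of dicts, best first, with "p" (0 to 1); they miss things now and then, are a little off and sometimes report something else, mostly with a low value. They report only what shows in the picture. A call takes as long as a camera call.
- spot_in(camera, thing): "location" ([x, y, z] in m, in world coordinates, good to about 4 mm: the middle of the surface that is visible of it).
- regions_of(camera, thing): "mask" (384x512 bool, what is visible of it).
The state is a dict: "time_s": time; "joint_positions": joint angles; "qvel": joint speeds; "tau": joint torques, N m; "position": TCP position; "tcp_rot": TCP orientation; "force": force on the tool from outside, world axes, zero at the start; "moment": the same for the moment, N m; "opening": opening from 0.0 (shut) to 1.0 (fully open).
Only numpy, scipy, OpenCV 4.12 (cv2) and the standard library are available. Lean on these libraries where they do the work, as an engineer would, in place of code of your own. Each camera call takes 0.05 s, during which the arm holds its last target. There are 200 camera calls.

TASK

Push the open drawer of the little white bar chest fully home until it seats in its detent. Then take the wooden-handled brass pin out of its stand and put it upright down through both brass eyelets at the front of the chest until its collar rests on the upper one, so that the drawer is locked, and let go. Leave the other bar things where they stand.

Things in the scene. Friction and masses are not known exactly. Their poses are not given: they have to be found in the camera images.
- chest: White bar chest with an oak top, fixed to the counter: 280 mm wide (y), 220 mm deep, top at 120 mm, with one wide drawer. Origin: on the counter below the middle of the drawer's front face when shut; x points into the chest (the drawer shuts along +x), y to its left seen from the robot, z up. A white pot and an amber jar stand fixed on its top, at the back.
- rack_rod (a point): Middle of the foremost rod of the open brass rack on four posts above the chest: rods 12 mm thick along the chest's y, 260 mm long, 306 mm above the counter. This rod hangs 45 mm in front of the shut drawer's face, the next one 12 mm behind the face: come in tilted about 40 degrees, fingers pointing down and forward, below and in front of it.
- drawer (a joint): How far the drawer stands open, in m; 0 is fully home, largest 0.14. It slides stiffly (a few N); a sprung detent must be pushed over just before home (up to about 10 N) and then holds the drawer at 0.
- drawer_face (a point): Point on the drawer's white front face, at mid width, 78 mm above the counter: a good place to push; moves with the drawer. The face is 262 mm wide and reaches from 12 to 100 mm above the counter. Below the point is a brass bar handle 110 mm long, 34 mm above the counter, standing 29 mm out of the face.
- drawer_eye (a point): Centre of the hole in the lower brass eyelet, on the top side of its plate, 96 mm above the counter; moves with the drawer. The plate is 8 mm thick, 36 mm wide (y) and stands 48 mm out of the drawer's face; the hole is vertical, 15 mm wide, its axis 32 mm in front of the face and 85 mm to the +y side of mid width.
- case_eye (a point): Centre of the hole in the upper brass eyelet, on the top side of its plate, 120 mm above the counter; fixed to the chest, same plate and hole as the lower one (8 mm thick, 36 mm wide, 15 mm hole). The two holes line up when the drawer is home.
- pin: Locking pin, 92 mm long, standing upright in the stand at the start. Origin at the tip of its lower end, z along the pin towards the handle. Brass shank of 8 mm diameter with a pointed tip, 40 mm long; brass collar of 22 mm diameter and 5 mm thick from 40 to 45 mm; dark wooden round handle of 16 mm diameter from 45 to 92 mm.
- pin_grip (a point): Point on the pin's axis, 70 mm above its tip: where to grip the handle.
- pin_collar (a point): Point on the pin's axis at the underside of the collar, 40 mm above its tip.
- pin_stand: Fixed wooden block, 50 x 50 x 50 mm, origin under its centre; the pin stands in the hole in the middle of its top with the collar resting on the top, 50 mm above the counter.
- jigger: Bystander: brass double-cone measure, 46 mm wide, 85 mm high, origin under its centre.
- shaker: Bystander: steel cocktail shaker, 84 mm wide, 205 mm high, origin under its centre.
- bitters: Bystander: amber bottle, 56 mm wide, 150 mm high, origin under its centre.
- tumbler: Bystander: glass tumbler, 76 mm wide, 85 mm high, origin under its centre.
- bowl: Bystander: white bowl, 110 mm wide, 50 mm high, origin under its centre.
- coasters: Bystander: stack of cork coasters, 90 mm wide, 24 mm high, origin under its centre.
- spoon: Bystander: brass spoon lying flat on the counter, 190 mm long along its x.

How it is judged (in metres and radians):
On the way, in this order (a step that is already met when the one before it is completed fails the run):
1. the drawer is pushed home and seated in its detent (within 3 mm) (value of joint drawer below 0.003 m), for 0.3 s.
2. the pin is down through both eyelets (z of pin_collar in the frame of case_eye below 0.005 m and horizontal distance between pin_collar and case_eye below 0.007 m and horizontal distance between pin and drawer_eye below 0.008 m and value of joint drawer below 0.005 m), for 0.2 s.
At the end, for the whole second after the job is handed in: The drawer is seated (open less than 3 mm) and the pin, released and at rest, stands upright (within 0.2 rad) through both eyelets, its axis within 7 mm of the upper hole's centre and its tip within 8 mm of the lower hole's axis, its collar within 4 mm of the top of the upper eyelet (value of joint drawer below 0.003 m and z of pin_collar in the frame of case_eye between -0.004 and 0.004 m and horizontal distance between pin_collar and case_eye below 0.007 m and horizontal distance between pin and drawer_eye below 0.008 m and angle between pin's own z axis and vertical below 0.2 rad and linear speed of pin below 0.02 m/s); the robot touches nothing.
It fails at once if a bystander is pushed more than 30 mm from its place or knocked over (distance of any of jigger, shaker, bitters, tumbler, bowl, coasters, spoon from where it was at the start of the episode above 0.03 m or angle between any of jigger, shaker, bitters, tumbler, bowl, coasters, spoon's own z axis and vertical above 0.5 rad).
It also fails if it takes over 53 s, if anything falls off the work surface, if the arm or the gripper's body presses on something with over 40 N, if the wrist force passes 120 N, or if a joint passes its speed limit or range.

## Working session

There is one attempt and no reset: what is moved stays moved. The work goes in short steps, Python scripts to look and compute and a tool call to move; the robot and the scene stay as the last step left them, time stands still between calls to the robot, and variables do not carry over. Pictures are saved under pics/ and viewed, about 8 in all and at most 12, crops included, and the job is handed in when it is done.

Besides the shell and the picture viewer there is one more tool, called after "Emit:" as name(argument=value, ...) on one line, values as JSON. send_rows: Moves the arm, as the interface text tells. Its arguments: {"type":"object","properties":{"moves":{"type":"array","items":{"type":"array","items":{"type":"array","items":{"type":"number"}}}}},"required":["moves"]}

```bash
ls; mkdir -p pics; python3 - <<'E'
from rig import readout, capture, camera_model, bot, spot_in, regions_of
import cv2,numpy as np
for c in ("side","top"):
    im=capture(c); cv2.imwrite(f"pics/{c}0.png",im)
    m=camera_model(c); print(c,m["camera_matrix"],m["k1"],np.round(m["pose"],3).tolist())
    for t in ("pin","pin_stand","drawer","drawer_eye","case_eye","chest","jigger","shaker","bitters","tumbler","bowl","coasters","spoon","rack_rod","drawer_face"):
        print(t,[(np.round(d["location"],3).tolist(),round(d["p"],2)) for d in spot_in(c,t)[:2]])
print(readout.read_state())
E
```

```text
pics
side [[363.67349654   0.         252.32015533]
 [  0.         363.67349654 186.79669491]
 [  0.           0.           1.        ]] -0.010610401770822005 [[-0.84, 0.354, -0.41, 0.036], [-0.542, -0.523, 0.658, 0.718], [0.019, 0.776, 0.631, 0.904], [0.0, 0.0, 0.0, 1.0]]
pin [([0.46, 0.259, 0.083], 0.52), ([0.348, 0.003, 0.009], 0.29)]
pin_stand [([0.451, 0.265, 0.052], 0.94)]
drawer [([0.592, 0.04, 0.054], 0.68), ([0.488, 0.445, 0.025], 0.33)]
drawer_eye [([0.596, 0.04, 0.054], 0.93)]
case_eye [([0.697, 0.098, 0.12], 0.63)]
chest [([0.692, 0.094, 0.123], 0.93)]
jigger []
shaker [([0.608, 0.376, 0.135], 0.91), ([0.694, 0.098, 0.119], 0.6)]
bitters [([0.625, -0.335, 0.074], 0.67)]
tumbler [([0.433, -0.413, 0.061], 0.73)]
bowl [([0.486, 0.445, 0.021], 0.71)]
coasters [([0.374, -0.193, 0.026], 0.58)]
spoon [([0.352, 0.002, 0.011], 0.76)]
rack_rod [([0.691, 0.095, 0.122], 0.74)]
drawer_face [([0.598, 0.042, 0.051], 0.64), ([0.694, 0.096, 0.121], 0.27)]
top [[377.89676702   0.         257.26415244]
 [  0.         377.89676702 195.62982887]
 [  0.           0.           1.        ]] 0.03
[... 989 characters left out ...]
.20848589e+01, -2.35306990e-04,
        6.76882702e+01, -1.02276586e+01]), 'qvel': array([ 0.01813044, -0.03023518, -0.00335837,  0.04354777, -0.00783817,
       -0.0243008 ]), 'tau': array([ 6.98447252e-05, -4.40003586e+01, -1.76982182e+01,  6.34456705e-02,
        5.04243630e-02, -5.24106071e-06]), 'position': array([ 0.24673279, -0.57424433,  0.1985344 ]), 'tcp_rot': array([[ 9.18794701e-01,  3.94735731e-01, -1.38825873e-06],
       [ 3.94735731e-01, -9.18794701e-01, -1.08593979e-05],
       [-5.56211713e-06,  9.42956192e-06, -1.00000000e+00]]), 'force': array([-0.23640887,  0.69160513, -0.9637947 ]), 'moment': array([-0.00109584, -0.08560074, -0.04158433]), 'opening': 1.0007327479787405}
```

```bash
python3 - <<'E'
import cv2
for c in ("side","top"):
    cv2.imwrite(f"pics/{c}0b.png",cv2.resize(cv2.imread(f"pics/{c}0.png"),(800,600),interpolation=cv2.INTER_CUBIC))
E
```

```text
(no output)
```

View pics/side0b.png

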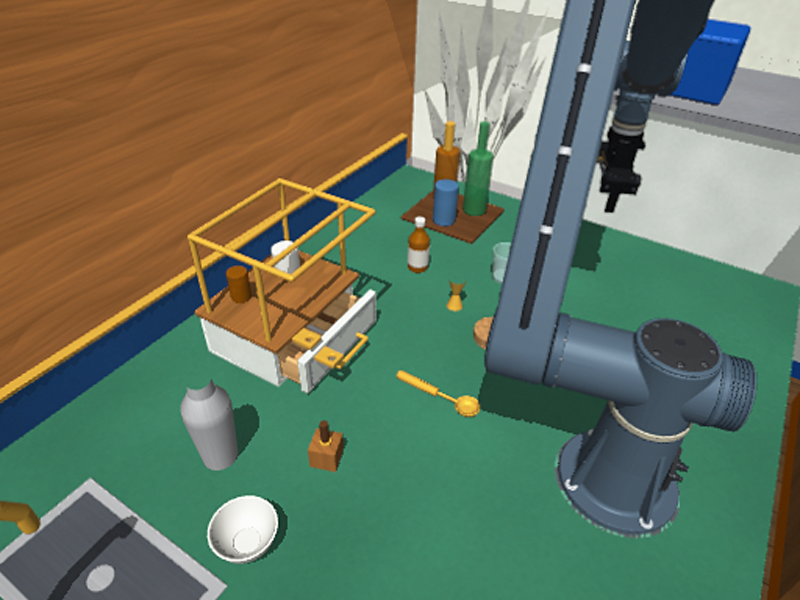

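View pics/top0b.png

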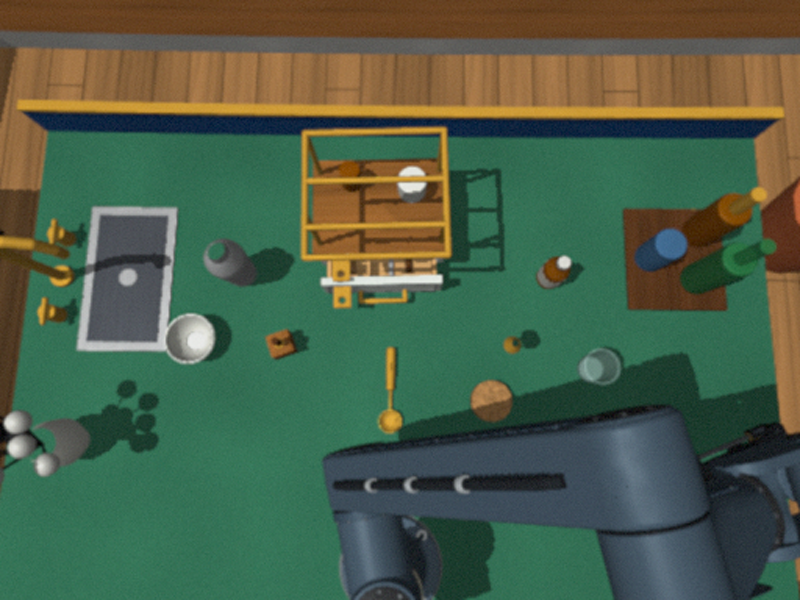

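```bash
cat > h.py <<'E'
import numpy as np, cv2
from rig import readout, capture, camera_model, bot, spot_in, regions_of
def onplane(cam,u,v,z,m=None):
    m=m or camera_model(cam); K=np.array(m["camera_matrix"]); P=np.array(m["pose"])
    d=np.array([(u-K[0,2])/K[0,0],(v-K[1,2])/K[1,1]]); s=d.copy()
    for _ in range(10): s=d/(1+m["k1"]*(s@s))
    r=P[:3,:3]@np.array([s[0],-s[1],-1.]); o=P[:3,3]
    return o+r*(z-o[2])/r[2]
def proj(cam,p,m=None):
    m=m or camera_model(cam); K=np.array(m["camera_matrix"]); P=np.array(m["pose"])
    c=P[:3,:3].T@(np.array(p)-P[:3,3]); s=np.array([c[0],-c[1]])/-c[2]
    s=s*(1+m["k1"]*(s@s)); return K[:2,:2]@s+K[:2,2]
E
python3 - <<'E'
from h import *
k=.64
for n,c,u,v,z in [("rodL","top",303,257,.306),("rodR","top",449,257,.306),("faceL","top",322,285,.1),("faceR","top",442,282,.1),("deye","top",341,296,.096),("ceye","top",341,266,.12),("pin","top",279,342,.092),("pinS","side",323,424,.102),("rodL_s","side",291,277,.306),("rodR_s","side",373,211,.306),("deyeS","side",331,355,.096),("ceyeS","side",307,338,.12),("faceLs","side",301,359,.1),("faceRs","side",375,293,.1),("jig","top",512,344,.085),("spoon","top",391,350,.005),("shk","top",218,250,.205)]:
    print(n,np.round(onplane(c,u*k,v*k,z),4))
a=cv2.imread("pics/top0.png")[145:235,160:300]; cv2.imwrite("pics/crop1.png",cv2.resize(a,None,fx=5.6,fy=5.6,interpolation=cv2.INTER_CUBIC))
E
```

```text
rodL [0.5937 0.1616 0.306 ]
rodR [ 0.5976 -0.1027  0.306 ]
faceL [0.5858 0.1563 0.1   ]
faceR [ 0.5963 -0.1019  0.1   ]
deye [0.5631 0.115  0.096 ]
ceye [0.6235 0.1144 0.12  ]
pin [0.462 0.244 0.092]
pinS [0.4633 0.2562 0.102 ]
rodL_s [0.5937 0.1595 0.306 ]
rodR_s [ 0.601  -0.0994  0.306 ]
deyeS [0.5581 0.1115 0.096 ]
ceyeS [0.6108 0.1187 0.12  ]
faceLs [0.5973 0.1557 0.1   ]
faceRs [ 0.5926 -0.0934  0.1   ]
jig [ 0.4664 -0.2527  0.085 ]
spoon [0.4573 0.0077 0.005 ]
shk [0.6316 0.3501 0.205 ]
```

View pics/crop1.png

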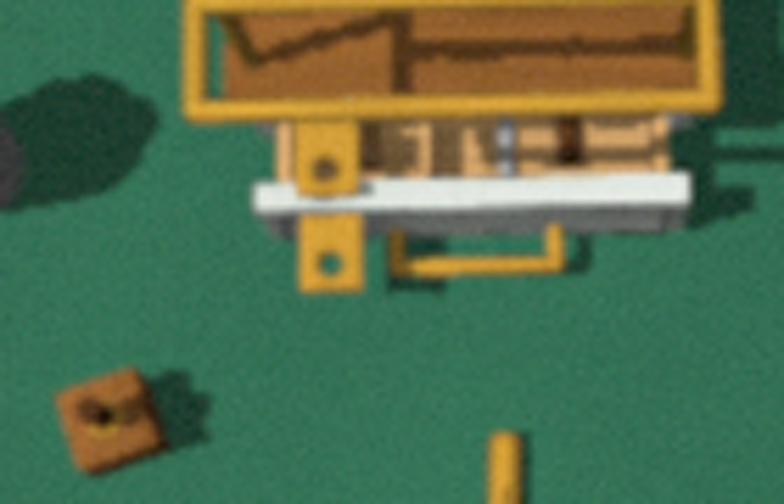

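```bash
cat >> h.py <<'E'
from scipy.spatial.transform import Rotation as R
def Rt(yaw,tilt): # tool pointing down, heading yaw, tilted forward
    return (R.from_euler('z',yaw,degrees=True)*R.from_matrix(np.diag([1.,-1,-1]))*R.from_euler('y',-tilt,degrees=True)).as_matrix()
def delta(p,Rm):
    s=readout.read_state(); C=s["tcp_rot"]
    print("t",round(s["time_s"],2),"pos",np.round(s["position"],4),"F",np.round(s["force"],1),"op",round(s["opening"],3))
    print("turn",np.round(R.from_matrix(C.T@Rm).as_rotvec(degrees=True),2),"shift(cur)",np.round(C.T@(np.array(p)-s["position"])*100,2),"shift(after)",np.round(Rm.T@(np.array(p)-s["position"])*100,2))
E
python3 - <<'E'
from h import *
f=lambda u,v:(160+u/5.6-.4,145+v/5.6-.4)
for n,u,v,z in [("ceye",324,168,.12),("deye",330,263,.096),("pintop",95,409,.102),("collar",107,418,.055),("rodL",190,111,.306),("rodR",716,99,.306),("faceL",255,213,.1),("faceR",690,203,.1),("spoontip",505,433,.006)]:
    print(n,np.round(onplane("top",*f(u,v),z),4))
print(Rt(1.5,40))
delta([.47,0.0,.2],Rt(1.5,40))
E
```

```text
ceye [0.6086 0.1165 0.12  ]
deye [0.5558 0.1138 0.096 ]
pintop [0.465  0.2486 0.102 ]
collar [0.4649 0.2516 0.055 ]
rodL [0.5939 0.1627 0.306 ]
rodR [ 0.604 -0.103  0.306]
faceL [0.5849 0.1594 0.1   ]
faceR [ 0.595  -0.1017  0.1   ]
spoontip [0.4646 0.0094 0.006 ]
[[ 0.76578194  0.02617695 -0.64256734]
 [ 0.02005271 -0.99965732 -0.01682622]
 [-0.64278761  0.         -0.76604444]]
t 1.6 pos [ 0.2467 -0.5742  0.1985] F [-0.2  0.7 -1. ] op 1.001
turn [  7.59 -39.51  20.85] shift(cur) [ 43.18 -43.95  -0.15] shift(after) [ 18.15 -56.82 -15.42]
```

```bash
sed -i "s/'y',-tilt/'y',tilt/" h.py; python3 - <<'E'
from h import *
print(Rt(2.2,40))
delta([.50,0.0,.2],Rt(2.2,40))
E
```

```text
[[ 0.7654798   0.03838781  0.64231382]
 [ 0.02940677 -0.99926292  0.02467521]
 [ 0.64278761  0.         -0.76604444]]
t 1.6 pos [ 0.2467 -0.5742  0.1985] F [-0.2  0.7 -1. ] op 1.001
turn [-7.35 39.54 20.18] shift(cur) [ 45.94 -42.76  -0.15] shift(after) [ 21.17 -56.41  17.57]
```

Emit:
send_rows(moves=[[[0,0,0,3.2,-3.0,-0.3,-1],[0,0,0,3.2,-3.0,-0.3,-1],[0,0,0,3.2,-3.0,-0.3,-1],[0,0,0,3.2,-3.0,-0.3,-1],[0,0,0,3.2,-3.0,-0.3,-1]]])

```text
time_s: 2.1
position: [0.335, -0.3717, 0.2138]
tcp_rot: [[0.919, 0.394, 0.0], [0.394, -0.919, -0.0], [0.0, 0.0, -1.0]]
force: [0.5, -0.9, 0.2]
opening: 0.63
```

Emit:
send_rows(moves=[[[0,0,0,3.2,-3.0,0,-1],[0,0,0,3.2,-3.0,0,-1],[0,0,0,3.2,-3.0,0,-1],[0,0,0,3.2,-3.0,0,-1],[0,0,0,3.2,-3.0,0,-1]]])

```text
time_s: 2.6
position: [0.4229, -0.1707, 0.2139]
tcp_rot: [[0.919, 0.394, 0.001], [0.394, -0.919, -0.001], [0.001, 0.001, -1.0]]
force: [0.7, -0.4, -0.2]
opening: 0.171
```

Emit:
send_rows(moves=[[[-1.2,6.6,3.36,0,0,0,-1],[-1.2,6.6,3.36,0,0,0,-1],[-1.2,6.6,3.36,0,0,0,-1],[-1.2,6.6,3.36,0,0,0,-1],[-1.2,6.6,3.36,0,0,0,-1]]])

```text
time_s: 3.1
position: [0.4225, -0.1717, 0.2141]
tcp_rot: [[0.836, 0.108, 0.539], [0.101, -0.994, 0.043], [0.54, 0.018, -0.841]]
force: [0.4, -0.0, -0.5]
opening: 0.007
```

```bash
python3 - <<'E'
from h import *
delta([.53,0.007,.086],Rt(2.2,40)); print(readout.read_state()["joint_positions"].round(1))
E
```

```text
t 3.1 pos [ 0.4225 -0.1717  0.2141] F [ 0.4 -0.  -0.5] op 0.007
turn [-1.53  7.26  3.84] shift(cur) [  3.86 -16.83  17.34] shift(after) [  0.52 -17.44  17.16]
[-58.3   9.7 126.7  50.1  38.8 -13.7]
```

Emit:
send_rows(moves=[[[-1.5,7.2,3.8,0,0,0,-1],[0,0,0,0.1,-4.3,3.0,-1],[0,0,0,0.1,-4.3,3.0,-1],[0,0,0,0.1,-4.3,3.0,-1],[0,0,0,0.1,-4.3,3.0,-1]]])

```text
time_s: 3.6
position: [0.4757, -0.0483, 0.1539]
tcp_rot: [[0.778, 0.07, 0.625], [0.051, -0.998, 0.048], [0.627, -0.005, -0.779]]
force: [1.2, -0.0, 1.0]
opening: 0.004
```

```bash
python3 - <<'E'
from h import *
delta([.535,0.007,.088],Rt(2.2,40)); print(readout.read_state()["joint_positions"].round(1))
E
```

```text
t 3.6 pos [ 0.4757 -0.0483  0.1539] F [ 1.2 -0.   1. ] op 0.004
turn [-1.38  1.21  1.21] shift(cur) [ 0.77 -5.06  9.1 ] shift(after) [ 0.47 -5.3   8.99]
[-36.9  22.5 137.1 112.3  26.6 -58.6]
```

```bash
cat > kin.py <<'E'
from h import *
from scipy.optimize import least_squares
E=lambda s,a:R.from_euler(s,a,degrees=True).as_matrix()
ez=np.array([0,0,1.])
def fk(q,k):
    h,d,r,a,b,e,c,o=k
    A=E('z',q[0]); U=A@E('y',q[1]); F=A@E('y',q[1]+q[2])
    p=A@[r,d,h]+U@[0,0,a]+F@[e,0,b]
    T=F@E('z',q[3])@E('y',q[4])@E('z',q[5]+o)
    return p+T@[0,0,c],T
LO=[-176.69,-43.24,12.49,-82,0,-163.58];HI=[176.69,126.21,139.97,262,151.66,163.58]
def ik(p,Rm,k,q0):
    def f(q):
        x,T=fk(q,k); return np.r_[(x-p)*10,R.from_matrix(T.T@Rm).as_rotvec()]
    return least_squares(f,np.clip(q0,np.array(LO)+.01,np.array(HI)-.01),bounds=(LO,HI),x_scale=50.)
E
python3 - <<'E'
from kin import *
s=readout.read_state()
D=[([-76.978,30.226,82.085,0,67.688,-10.228],[.24673,-.57424,.19853],None),
([-58.3,9.7,126.7,50.1,38.8,-13.7],[.4225,-.1717,.2141],np.array([[0.836,0.108,0.539],[0.101,-0.994,0.043],[0.54,0.018,-0.841]])),
(s["joint_positions"],s["position"],s["tcp_rot"])]
for o in (90,-90):
  for sg in (0,):
    def f(k):
        out=[]
        for q,p,T in D:
            x,M=fk(q,np.r_[k,o]); out+=list(x-p)
            if T is not None: out+=list((M-T).ravel()*.1)
        return np.r_[out,(k[5])*.01,k[2]*.01]
    r=least_squares(f,[.3,-.1,0,.45,.4,0,.3]); print(o,r.x.round(4),r.fun.round(3))
E
```

```text
90 [0.2752 0.111  0.0007 0.5867 0.3916 0.1142 0.3293] [ 0.     0.     0.     0.     0.    -0.    -0.     0.    -0.     0.
  0.    -0.    -0.     0.    -0.    -0.    -0.     0.    -0.    -0.
 -0.    -0.     0.    -0.    -0.    -0.    -0.     0.001  0.   ]
-90 [0.2752 0.111  0.0007 0.5867 0.3916 0.1142 0.3293] [ 0.     0.     0.     0.     0.    -0.    -0.167 -0.022 -0.    -0.02
  0.199 -0.    -0.108 -0.004 -0.    -0.    -0.     0.    -0.156 -0.014
 -0.    -0.01   0.2   -0.    -0.125  0.001 -0.     0.001  0.   ]
```

```bash
python3 - <<'E'
from kin import *
k=np.array([0.2752,0.111,0.0007,0.5867,0.3916,0.1142,0.3293,90])
np.save("k.npy",k)
q=readout.read_state()["joint_positions"]
def g(p,yaw,tilt): # grasp point -> TCP
    return np.array(p)+.019*Rt(yaw,tilt)[:,2]
W={"push0":[.535,.007,.088],"push1":[.642,.011,.088]}
G={"pickhi":[.464,.251,.14],"pick":[.464,.251,.082],"ins0":[.608,.116,.195],"ins1":[.608,.116,.152]}
for tilt in (40,30):
  for yaw in (-30,2,30):
    print("tilt",tilt,"yaw",yaw)
    for n,p in list(W.items())+list(G.items()):
        t=g(p,yaw,tilt) if n in G else np.array(p)
        for q0 in ([0,20,125,0,30,0],[0,20,125,180,30,-150],[0,20,125,90,30,-60]):
            r=ik(t,Rt(yaw,tilt),k,np.r_[np.degrees(np.arctan2(t[1],t[0]))-15,q0[1:]])
            if r.cost<1e-6: print("  ",n,r.x.round(0))
E
```

```text
tilt 40 yaw -30
   push0 [   0.   36.  127.  226.   27. -109.]
   push0 [   0.   36.  127.  226.   27. -109.]
   push1 [   1.   38.  112.  254.   20. -138.]
   push1 [   1.   38.  112.  254.   20. -138.]
tilt 40 yaw 2
   push0 [-20.  37. 134. 152.  31. -83.]
   push0 [-20.  37. 134. 152.  31. -83.]
   push0 [-20.  37. 134. 152.  31. -83.]
   push1 [-14.  37. 118. 142.  17. -66.]
   push1 [-14.  37. 118. 142.  17. -66.]
   push1 [-14.  37. 118. 142.  17. -66.]
   pickhi [  25.   30.  127.  225.   21. -115.]
   pickhi [  25.   30.  127.  225.   21. -115.]
   pick [ 25.  40. 129. 210.  30. -99.]
   pick [ 25.  40. 129. 210.  30. -99.]
   ins0 [ -0.  25. 116. 109.   2. -20.]
   ins0 [ -0.  25. 116. 109.   2. -20.]
   ins0 [ -0.  25. 116. 109.   2. -20.]
   ins1 [ -0.  30. 118. 169.   8. -81.]
   ins1 [ -0.  30. 118. 169.   8. -81.]
   ins1 [ -0.  30. 118. 169.   8. -81.]
tilt 40 yaw 30
   push0 [-33.  36. 127.  96.  35. -64.]
   push0 [-33.  36. 127.  96.  35. -64.]
   push0 [-33.  36. 127.  96.  35. -64.]
   push1 [-25.  38. 113.  84.  32. -41.]
   push1 [-25.  38. 113.  84.  32. -41.]

[... 1141 characters left out ...]
26. -32.]
   push0 [-27.  32. 121.  71.  26. -32.]
   push0 [-27.  32. 121.  71.  26. -32.]
   push1 [-21.  36. 107.  54.  29.  -7.]
   push1 [-21.  36. 107.  54.  29.  -7.]
   push1 [-21.  36. 107.  54.  29.  -7.]
   pickhi [ 10.  26. 124.  78.  10.  -5.]
   pickhi [ 10.  26. 124.  78.  10.  -5.]
   pickhi [ 10.  26. 124.  78.  10.  -5.]
   pick [ 10.  35. 126. 133.  13. -61.]
   pick [ 10.  35. 126. 133.  13. -61.]
   pick [ 10.  35. 126. 133.  13. -61.]
   ins0 [ -9.  25. 107.  39.  30.  20.]
   ins0 [ -9.  25. 107.  39.  30.  20.]
   ins0 [ -9.  25. 107.  39.  30.  20.]
   ins1 [ -9.  29. 109.  47.  25.  11.]
   ins1 [ -9.  29. 109.  47.  25.  11.]
   ins1 [ -9.  29. 109.  47.  25.  11.]
```

```bash
python3 - <<'E'
from kin import *
k=np.load("k.npy")
q=readout.read_state()["joint_positions"]
Rm=Rt(15,40)
def run(pts,q):
    for p in pts:
        r=ik(np.array(p),Rm,k,q); q=r.x; print(p,q.round(0),r.cost<1e-6)
    return q
q=run([[.4757,-.048,.154],[.535,.007,.088],[.60,.01,.088],[.645,.011,.088],[.56,.01,.12],[.5,.1,.16]],q)
o=.019*Rm[:,2]
run([np.array(x)+o for x in ([.464,.251,.14],[.464,.251,.082],[.464,.251,.14],[.5,.2,.2],[.56,.13,.2],[.608,.116,.197],[.608,.116,.152])],q)
delta([.535,.007,.088],Rm)
E
```

```text
[0.4757, -0.048, 0.154] [-43.  24. 136.  95.  33. -57.] True
[0.535, 0.007, 0.088] [-28.  37. 132. 126.  32. -76.] True
[0.6, 0.01, 0.088] [-23.  36. 123. 117.  26. -61.] True
[0.645, 0.011, 0.088] [-20.  37. 116. 109.  23. -49.] True
[0.56, 0.01, 0.12] [-25.  31. 127. 113.  27. -58.] True
[0.5, 0.1, 0.16] [-13.  23. 134. 125.  22. -60.] True
[0.47579682 0.25416095 0.12544516] [ 17.  30. 130. 184.  20. -92.] True
[0.47579682 0.25416095 0.06744516] [ 17.  40. 132. 182.  32. -91.] True
[0.47579682 0.25416095 0.12544516] [ 17.  30. 130. 184.  20. -92.] True
[0.51179682 0.20316095 0.18544516] [  7.  20. 126. 139.   8. -55.] True
[0.57179682 0.13316095 0.18544516] [ -5.  22. 122.  97.  13. -23.] True
[0.61979682 0.11916095 0.18244516] [ -7.  24. 116.  83.  14. -10.] True
[0.61979682 0.11916095 0.13744516] [ -7.  30. 118. 114.  15. -41.] True
t 3.6 pos [ 0.4757 -0.0483  0.1539] F [ 1.2 -0.   1. ] op 0.004
turn [ 6.74  1.17 -8.68] shift(cur) [ 0.77 -5.06  9.1 ] shift(after) [ 1.25 -3.81  9.65]
```

Emit:
send_rows(moves=[[[3.37,0.6,-4.34,0,0,0,-1],[3.37,0.6,-4.34,0,0,0,-1],[0,0,0,0.42,-1.27,3.0,-1],[0,0,0,0.42,-1.27,3.0,-1],[0,0,0,0.42,-1.27,3.0,-1]]])

```text
time_s: 4.1
position: [0.532, 0.0053, 0.0929]
tcp_rot: [[0.739, 0.258, 0.622], [0.198, -0.966, 0.166], [0.644, 0.001, -0.765]]
force: [0.4, -0.3, 0.2]
opening: 0.004
```

```bash
python3 - <<'E'
from h import *
Rm=Rt(15,40)
delta([.58,.007,.086],Rm)
delta([.64,.011,.086],Rm)
print(Rm.T@[1,.038,0])
E
```

```text
t 4.1 pos [0.532  0.0053 0.0929] F [ 0.4 -0.3  0.2] op 0.004
turn [ 0.06 -0.08 -0.  ] shift(cur) [3.14 1.07 3.54] shift(after) [3.14 1.07 3.53]
t 4.1 pos [0.532  0.0053 0.0929] F [ 0.4 -0.3  0.2] op 0.004
turn [ 0.06 -0.08 -0.  ] shift(cur) [7.65 2.23 7.34] shift(after) [7.66 2.24 7.32]
[0.74747625 0.22211386 0.62720705]
```

Emit:
send_rows(moves=[[[0,0,0,0.43,0.18,0.7,-1],[0,0,0,0.43,0.18,0.7,-1],[0,0,0,0.43,0.18,0.7,-1],[0,0,0,0.43,0.18,0.7,-1],[0,0,0,0.43,0.18,0.7,-1]]])

```text
time_s: 4.6
position: [0.5715, 0.0068, 0.0812]
tcp_rot: [[0.739, 0.259, 0.622], [0.199, -0.966, 0.167], [0.644, 0.0, -0.765]]
force: [0.8, 0.0, 0.1]
opening: 0.007
```

Emit:
send_rows(moves=[[[0,0,0,0.6,0.18,0.5,-1],[0,0,0,0.6,0.18,0.5,-1],[0,0,0,0.6,0.18,0.5,-1],[0,0,0,0.6,0.18,0.5,-1],[0,0,0,0.6,0.18,0.5,-1]]])

```text
time_s: 5.1
position: [0.6108, 0.0086, 0.081]
tcp_rot: [[0.74, 0.26, 0.621], [0.199, -0.966, 0.167], [0.643, -0.0, -0.766]]
force: [-1.6, -0.8, 1.8]
opening: 0.001
```

Emit:
send_rows(moves=[[[0,0,0,0.3,0.09,0.25,-1],[0,0,0,0.3,0.09,0.25,-1],[0,0,0,0.3,0.09,0.25,-1],[0,0,0,0.3,0.09,0.25,-1],[0,0,0,0.3,0.09,0.25,-1]]])

```text
time_s: 5.6
position: [0.6311, 0.0096, 0.0809]
tcp_rot: [[0.739, 0.26, 0.621], [0.199, -0.966, 0.168], [0.643, -0.0, -0.765]]
force: [-1.1, -2.0, 2.6]
opening: -0.001
```

Emit:
send_rows(moves=[[[0,0,0,0.15,0.044,0.125,-1],[0,0,0,0.15,0.044,0.125,-1],[0,0,0,0.15,0.044,0.125,-1],[0,0,0,0.15,0.044,0.125,-1],[0,0,0,0.15,0.044,0.125,-1]]])

```text
time_s: 6.1
position: [0.6408, 0.0103, 0.0808]
tcp_rot: [[0.739, 0.26, 0.621], [0.199, -0.966, 0.168], [0.643, -0.001, -0.766]]
force: [-2.1, -2.2, 2.4]
opening: 0.002
```

Emit:
send_rows(moves=[[[0,0,0,0.11,0.033,0.094,-1],[0,0,0,0.11,0.033,0.094,-1],[0,0,0,0.11,0.033,0.094,-1],[0,0,0,0.11,0.033,0.094,-1],[0,0,0,0.11,0.033,0.094,-1]]])

```text
time_s: 6.6
position: [0.6437, 0.0105, 0.0799]
tcp_rot: [[0.744, 0.259, 0.616], [0.198, -0.966, 0.166], [0.638, -0.001, -0.77]]
force: [-20.8, -8.6, 19.1]
opening: 0.007
```

Emit:
send_rows(moves=[[[0,0,0,-0.8,-0.23,-0.65,-1],[0,0,0,-1.6,-0.45,-1.3,-1],[0,0,0,-1.6,-0.45,-1.3,-0.3],[0,0,0,-1.6,-0.45,-1.3,-0.3],[0,0,0,-1.6,-0.45,-1.3,-0.3]]])

```text
time_s: 7.1
position: [0.5526, 0.0068, 0.0792]
tcp_rot: [[0.739, 0.262, 0.621], [0.2, -0.965, 0.169], [0.644, -0.001, -0.765]]
force: [0.0, 0.8, 0.3]
opening: 0.194
```

```bash
python3 - <<'E'
from h import *
a=capture("top");cv2.imwrite("pics/top1.png",a)
cv2.imwrite("pics/crop2.png",cv2.resize(a[145:235,160:300],None,fx=5.6,fy=5.6,interpolation=cv2.INTER_CUBIC))
Rm=Rt(15,40)
delta(np.array([.464,.251,.082])+Rm[:,2]*(.019-.08),Rm)
E
```

```text
t 7.15 pos [0.5481 0.0077 0.0779] F [-3.9  0.4 -1.7] op 0.242
turn [-0.29  0.31 -0.03] shift(cur) [ -1.19 -25.71  -7.45] shift(after) [ -1.13 -25.68  -7.59]
```

View pics/crop2.png

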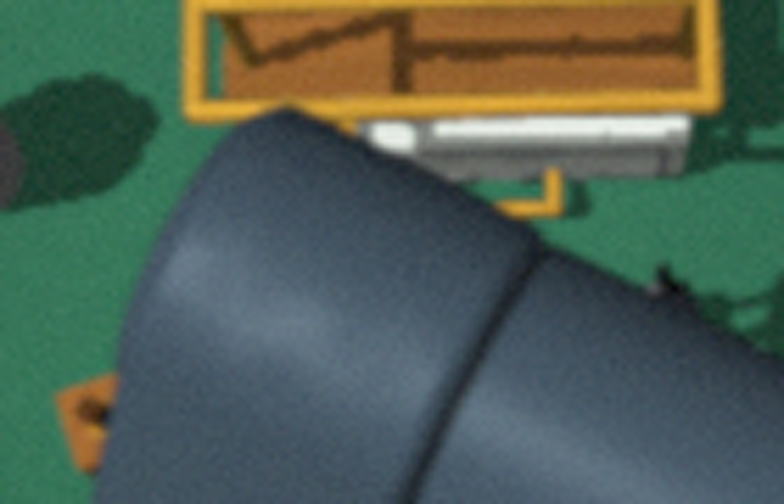

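```bash
python3 - <<'E'
from h import *
f=lambda u,v:(160+u/5.6-.4,145+v/5.6-.4)
for n,u,v,z in [("faceR0",690,203,.1),("faceR1",690,142,.1),("han0",560,272,.034),("han1",560,216,.034)]:
    print(n,np.round(onplane("top",*f(u,v),z),4))
for x in (.638,.641,.645):
  p=proj("top",[x+.005,-.1,.1]); print(x,(p-[160,145]+.4)*5.6)
E
```

```text
faceR0 [ 0.595  -0.1017  0.1   ]
faceR1 [ 0.6326 -0.1015  0.1   ]
han0 [ 0.5638 -0.024   0.034 ]
han1 [ 0.5997 -0.0234  0.034 ]
0.638 [687.57039485 125.26152567]
0.641 [687.59906432 120.43819606]
0.645 [687.63732792 114.01293084]
```

```bash
python3 - <<'E'
from h import *
a=capture("side");cv2.imwrite("pics/side1.png",a)
b=cv2.imread("pics/side0.png")
z=lambda a:cv2.resize(a[145:265,120:260],None,fx=2.8,fy=2.8*1.7,interpolation=cv2.INTER_CUBIC)
z=lambda a:cv2.resize(a[150:255,150:250],None,fx=4,fy=4,interpolation=cv2.INTER_CUBIC)
cv2.imwrite("pics/crop3.png",np.hstack([z(b),z(a)]))
E
```

```text
(no output)
```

View pics/crop3.png

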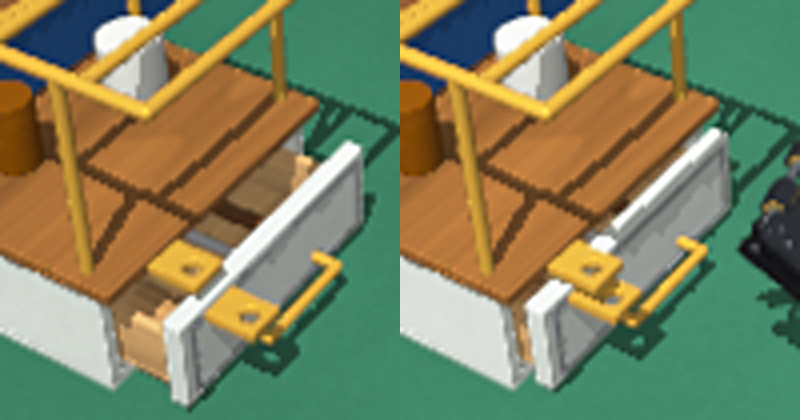

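```bash
python3 - <<'E'
from h import *
f=lambda u,v:(150+u/4-.4,150+v/4-.4)
for n,u,v,z in [("c0",193,267,.12),("d0",252,318,.096),("c1",192,267,.12),("d1",212,300,.096),("fL1",141,300,.1),("fR1",325,137,.1),("fL0",180,338,.1),("fR0",360,150,.1)]:
    print(n,np.round(onplane("side",*f(u,v),z),4))
print([ (d["p"],d["location"]) for d in spot_in("side","drawer")][:2],readout.read_state()["time_s"],readout.read_state()["force"],readout.read_state()["position"])
E
```

```text
c0 [0.6072 0.1165 0.12  ]
d0 [0.5512 0.1166 0.096 ]
c1 [0.6078 0.1169 0.12  ]
d1 [0.5889 0.1185 0.096 ]
fL1 [0.6316 0.1521 0.1   ]
fR1 [ 0.6309 -0.0922  0.1   ]
fL0 [0.5808 0.1663 0.1   ]
fR0 [ 0.595  -0.0945  0.1   ]
[(0.59, [0.6298, 0.0368, 0.068])] 7.25 [ 1.33635939 -0.50983464 -0.38706264] [0.5522349  0.00671127 0.07873392]
```

Emit:
send_rows(moves=[[[0,0,0,0.75,0.22,0.63,-1],[0,0,0,0.75,0.22,0.63,-1],[0,0,0,0.75,0.22,0.63,-1],[0,0,0,0.75,0.22,0.63,-1],[0,0,0,0.75,0.22,0.63,-1]]])

```text
time_s: 7.75
position: [0.6055, 0.0085, 0.0796]
tcp_rot: [[0.738, 0.262, 0.623], [0.2, -0.965, 0.169], [0.645, 0.0, -0.764]]
force: [0.4, -0.5, -0.2]
opening: 0.023
```

Emit:
send_rows(moves=[[[0,0,0,0.3,0.09,0.25,-1],[0,0,0,0.3,0.09,0.25,-1],[0,0,0,0.3,0.09,0.25,-1],[0,0,0,0.3,0.09,0.25,-1],[0,0,0,0.3,0.09,0.25,-1]]])

```text
time_s: 8.25
position: [0.6235, 0.009, 0.0792]
tcp_rot: [[0.739, 0.26, 0.621], [0.199, -0.965, 0.168], [0.643, -0.001, -0.766]]
force: [0.0, 0.0, 0.5]
opening: 0.006
```

```bash
python3 - <<'E'
from h import *
a=capture("side")
z=lambda a:cv2.resize(a[120:250,150:290],None,fx=5.6,fy=4.6,interpolation=cv2.INTER_CUBIC)
cv2.imwrite("pics/crop4.png",z(a)); print(readout.read_state()["force"])
E
```

```text
[ 0.60690471 -0.60576887  0.08995859]
```

View pics/crop4.png

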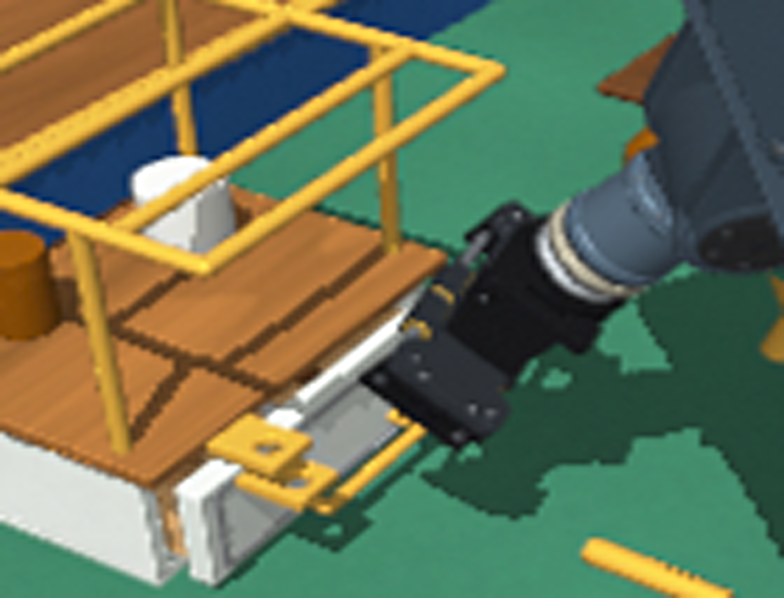

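Emit:
send_rows(moves=[[[0,0,0,0.22,0.067,0.19,-1],[0,0,0,0.22,0.067,0.19,-1],[0,0,0,0.15,0.045,0.125,-1],[0,0,0,0.15,0.045,0.125,-1],[0,0,0,0.15,0.045,0.125,-1]]])

```text
time_s: 8.8
position: [0.6355, 0.0094, 0.0792]
tcp_rot: [[0.739, 0.26, 0.621], [0.199, -0.965, 0.168], [0.643, -0.001, -0.766]]
force: [0.9, -1.6, 1.0]
opening: 0.005
```

Emit:
send_rows(moves=[[[0,0,0,0.11,0.033,0.094,-1],[0,0,0,0.11,0.033,0.094,-1],[0,0,0,0,0,0,-1],[0,0,0,0,0,0,-1],[0,0,0,0,0,0,-1]]])

```text
time_s: 9.3
position: [0.6382, 0.0096, 0.0792]
tcp_rot: [[0.739, 0.261, 0.621], [0.199, -0.965, 0.168], [0.643, -0.001, -0.766]]
force: [-0.5, -0.2, -0.1]
opening: 0.001
```

```bash
python3 - <<'E'
from h import *
a=capture("side")
z=lambda a:cv2.resize(a[150:255,150:250],None,fx=6,fy=5.6,interpolation=cv2.INTER_CUBIC)
cv2.imwrite("pics/crop5.png",z(a)); print(readout.read_state()["force"],readout.read_state()["position"])
E
```

```text
[0.62297471 0.40817157 0.08069395] [0.63821091 0.00956197 0.07915061]
```

View pics/crop5.png

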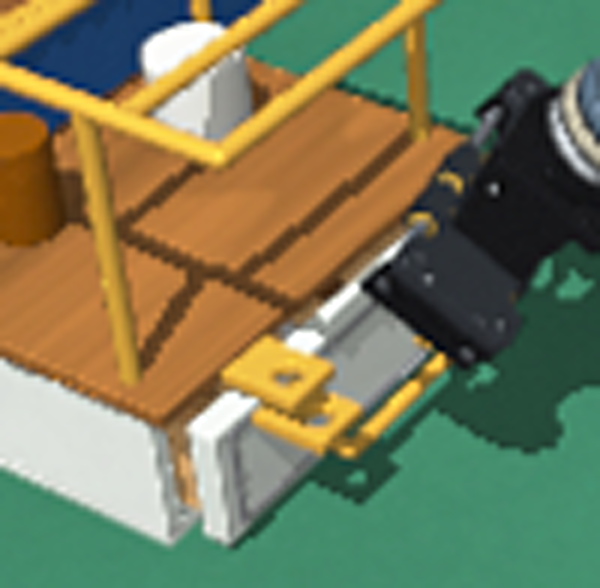

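```bash
python3 - <<'E'
from h import *
s=readout.read_state(); p=s["position"];M=s["tcp_rot"]
g=lambda q:((proj("side",q)-[150,150]+.4)*[6,5.6]).round(0)
for n,l in dict(tcp=[0,0,0],grasp=[0,0,-.019],b0=[0,0,-.07],b0y=[0,.0375,-.07],b0my=[0,-.0375,-.07],b0Y=[0,.095,-.07],b0mY=[0,-.095,-.07],b0x=[.0375,0,-.07],b0mx=[-.0375,0,-.07]).items(): print(n,g(p+M@l))
for n,q in dict(face622=[.622,.03,.1],face_at_y=[.623,.0096,.079],face641=[.642,.01,.079]).items(): print(n,g(q))
E
```

```text
tcp [373. 301.]
grasp [392. 287.]
b0 [445. 249.]
b0y [469. 211.]
b0my [419. 289.]
b0Y [504. 156.]
b0mY [378. 355.]
b0x [394. 207.]
b0mx [495. 291.]
face622 [372. 304.]
face_at_y [395. 311.]
face641 [367. 299.]
```

```bash
python3 - <<'E'
from h import *
f=lambda u,v:(150+u/6-.4,150+v/5.6-.4)
for n,u,v,z in [("c",289,375,.12),("d",322,407,.096),("fL",192,425,.1),("fR",395,252,.1),("fmid",340,315,.1)]:
    print(n,np.round(onplane("side",*f(u,v),z),4))
for c in ("wrist",):
    a=capture(c); cv2.imwrite("pics/w1.png",a)
E
```

```text
c [0.6068 0.1174 0.12  ]
d [0.5936 0.1094 0.096 ]
fL [0.6373 0.1606 0.1   ]
fR [ 0.6403 -0.015   0.1   ]
fmid [0.6306 0.0472 0.1   ]
```

View pics/w1.png

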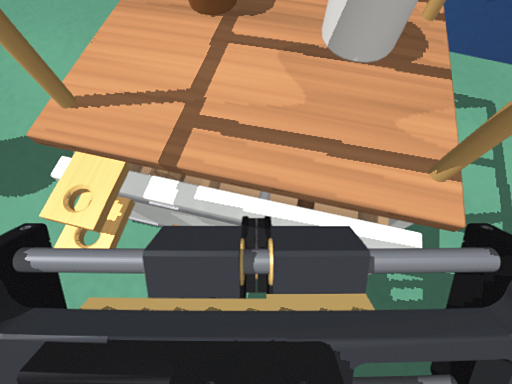

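```bash
python3 - <<'E'
from h import *
m=camera_model("wrist"); s=readout.read_state()
print("cam",np.round(m["pose"],3).tolist(), m["camera_matrix"][0][0])
for n,l in dict(tcp=[0,0,0],tcpx=[.0095,0,0],tcpmx=[-.0095,0,0]).items(): print(n,proj("wrist",s["position"]+s["tcp_rot"]@l,m).round(0))
for n,u,v,z in [("c",78,200,.12),("d",90,238,.096),("f1",190,212,.1),("f2",420,245,.1),("f0",125,200,.1),("oakL",33,137,.12),("oakR",464,225,.12)]:
    print(n,np.round(onplane("wrist",u,v,z,m),4))
E
```

```text
cam [[0.261, 0.883, -0.39, 0.58], [-0.965, 0.238, -0.107, -0.007], [-0.001, 0.404, 0.915, 0.271], [0.0, 0.0, 0.0, 1.0]] 269.92393043285927
tcp [256. 218.]
tcpx [256. 206.]
tcpmx [256. 230.]
c [0.6084 0.1134 0.12  ]
d [0.5909 0.1106 0.096 ]
f1 [0.6245 0.0511 0.1   ]
f2 [ 0.6417 -0.0989  0.1   ]
f0 [0.6209 0.0975 0.1   ]
oakL [0.6415 0.1686 0.12  ]
oakR [ 0.6532 -0.1135  0.12  ]
```

```bash
python3 - <<'E'
from h import *
m=camera_model("wrist"); s=readout.read_state();T=lambda q:((np.array(q)-s["position"])@s["tcp_rot"]*1000).round(0)
for n,u,v in [("postR",438,180),("postL",72,105)]:
    b=onplane("wrist",u,v,.12,m); print(n,b.round(3),[T([b[0],b[1],z]).tolist() for z in (.12,.16,.2,.25)])
print("rod",[T([.5965-.04*(y-.03),y,.306]).tolist() for y in (-.1,-.05,0)])
print("face",T([.629,.01,.08]),T([.629,.01,.1]))
print(s["force"],s["moment"])
E
```

```text
postR [ 0.679 -0.098  0.12 ] [[35.0, 115.0, -24.0], [61.0, 115.0, -54.0], [87.0, 115.0, -85.0], [119.0, 115.0, -123.0]]
postL [0.673 0.157 0.12 ] [[81.0, -133.0, 15.0], [107.0, -133.0, -15.0], [133.0, -133.0, -46.0], [165.0, -133.0, -84.0]]
rod [[97.0, 96.0, -215.0], [106.0, 47.0, -208.0], [114.0, -2.0, -200.0]]
face [-6. -3. -6.] [  7.  -3. -22.]
[-0.55381418 -0.20493512  0.70327742] [-0.08367464  0.37773539  0.0402177 ]
```

Emit:
send_rows(moves=[[[0,0,0,0.11,0.033,0.094,-1],[0,0,0,0.11,0.033,0.094,-1],[0,0,0,0.11,0.033,0.094,-1],[0,0,0,0.11,0.033,0.094,-1],[0,0,0,0,0,0,-1]]])

```text
time_s: 9.9
position: [0.6408, 0.0098, 0.0783]
tcp_rot: [[0.743, 0.259, 0.617], [0.199, -0.966, 0.167], [0.639, -0.001, -0.769]]
force: [-11.4, -2.9, 8.1]
opening: 0.003
```

```bash
python3 - <<'E'
from h import *
s=readout.read_state();F=s["force"];M=s["moment"];T=s["tcp_rot"]
print(s["position"],F,M,"tool F",F@T,"tool M",M@T, "line pt rel (F x M/F2), tool mm",(np.cross(F,M)/(F@F)@T*1000).round(0),"dir",(F@T/np.linalg.norm(F)).round(2))
E
```

```text
[0.64080418 0.00978665 0.07826612] [-11.38205179  -2.89339532   8.10615423] [-0.29492959  1.01699911 -0.01069415] tool F [ -3.85422874  -0.16967908 -13.73858455] tool M [-0.02393346 -1.05867641 -0.00405825] line pt rel (F x M/F2), tool mm [-71.   2.  20.] dir [-0.27 -0.01 -0.96]
```

Emit:
send_rows(moves=[[[0,0,0,-0.75,-0.22,-0.63,-1],[0,0,0,-0.75,-0.22,-0.63,-1],[0,0,0,-1.5,-0.45,-1.25,-1],[0,0,0,-1.5,-0.45,-1.25,-1],[0,0,0,-0.75,-0.22,-0.63,-1]]])

```text
time_s: 10.4
position: [0.5727, 0.0072, 0.0788]
tcp_rot: [[0.74, 0.26, 0.62], [0.198, -0.966, 0.168], [0.642, -0.001, -0.766]]
force: [-0.3, -0.8, 0.6]
opening: 0.003
```

```bash
python3 - <<'E'
from h import *
Rm=Rt(15,40)
delta([.572,-.045,.058],Rm)
a=capture("wrist");m=camera_model("wrist"); cv2.imwrite("pics/w2.png",a); cv2.imwrite("pics/w2b.png",cv2.resize(a,(640,480)))
E
```

```text
t 10.4 pos [0.5727 0.0072 0.0788] F [-0.3 -0.8  0.6] op 0.003
turn [-0.12  0.03  0.01] shift(cur) [-2.43  5.02  0.67] shift(after) [-2.43  5.02  0.68]
```

View pics/w2b.png

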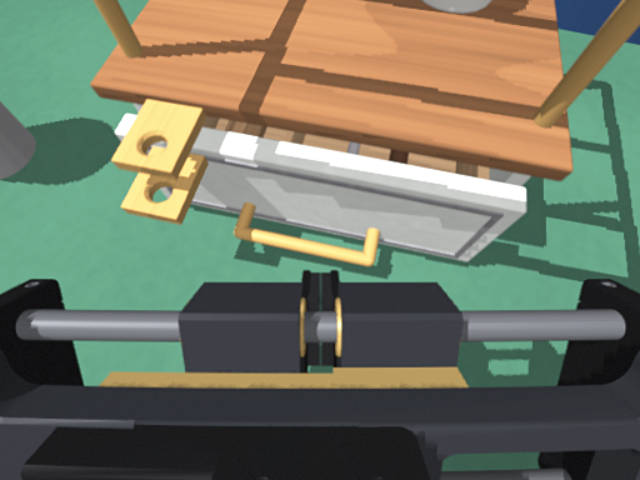

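```bash
python3 - <<'E'
from h import *
m=camera_model("wrist");s=readout.read_state()
f=lambda n,u,v,z:print(n,np.round(onplane("wrist",u/1.25,v/1.25,z,m),4))
f("c",153,144,.12);f("d",161,190,.096);f("fR",523,207,.1);f("fR top back",523,185,.1);f("fmid",320,170,.1);f("oakL",95,90,.12);f("oakR",570,174,.12);f("hanR",372,262,.034);f("hanL",240,235,.034)
print("tip proj", proj("wrist",s["position"],m)*1.25)
E
```

```text
c [0.6069 0.1133 0.12  ]
d [0.5913 0.1121 0.096 ]
fR [ 0.6333 -0.098   0.1   ]
fR top back [ 0.6486 -0.0977  0.1   ]
fmid [0.6272 0.022  0.1   ]
oakL [0.6358 0.1682 0.12  ]
oakR [ 0.6468 -0.1123  0.12  ]
hanR [ 0.6026 -0.0243  0.034 ]
hanL [0.5978 0.0779 0.034 ]
tip proj [319.40863548 272.51941838]
```

Emit:
send_rows(moves=[[[0,0,0,-0.6,1.25,0.17,-1],[0,0,0,-0.6,1.25,0.17,-1],[0,0,0,-0.6,1.25,0.17,-1],[0,0,0,-0.6,1.25,0.17,-1],[0,0,0,0,0,0,-1]]])

```text
time_s: 10.95
position: [0.575, -0.0471, 0.058]
tcp_rot: [[0.739, 0.258, 0.622], [0.198, -0.966, 0.166], [0.644, 0.0, -0.765]]
force: [-0.2, 0.6, 0.3]
opening: 0.004
```

Emit:
send_rows(moves=[[[0,0,0,0.6,0.18,0.5,-1],[0,0,0,0.6,0.18,0.5,-1],[0,0,0,0.6,0.18,0.5,-1],[0,0,0,0.6,0.18,0.5,-1],[0,0,0,0.6,0.18,0.5,-1]]])

```text
time_s: 11.45
position: [0.6144, -0.0426, 0.0589]
tcp_rot: [[0.739, 0.261, 0.621], [0.2, -0.965, 0.169], [0.644, -0.001, -0.765]]
force: [-0.6, 0.0, 0.4]
opening: 0.005
```

Emit:
send_rows(moves=[[[0,0,0,0.3,0.09,0.25,-1],[0,0,0,0.3,0.09,0.25,-1],[0,0,0,0.3,0.09,0.25,-1],[0,0,0,0.3,0.09,0.25,-1],[0,0,0,0.0,0.0,0.0,-1]]])

```text
time_s: 11.95
position: [0.6303, -0.0429, 0.0587]
tcp_rot: [[0.739, 0.261, 0.621], [0.199, -0.965, 0.168], [0.644, -0.0, -0.765]]
force: [0.4, 0.6, -1.0]
opening: 0.007
```

Emit:
send_rows(moves=[[[0,0,0,0.15,0.045,0.125,-1],[0,0,0,0.15,0.045,0.125,-1],[0,0,0,0.15,0.045,0.125,-1],[0,0,0,0.15,0.045,0.125,-1],[0,0,0,0.15,0.045,0.125,-1]]])

```text
time_s: 12.45
position: [0.6376, -0.0424, 0.0578]
tcp_rot: [[0.742, 0.26, 0.618], [0.199, -0.966, 0.167], [0.64, -0.001, -0.768]]
force: [-10.9, -2.1, 7.3]
opening: 0.004
```

```bash
python3 - <<'E'
from h import *
a=capture("wrist");m=camera_model("wrist");s=readout.read_state()
print(s["force"],s["moment"],s["position"])
b=capture("side")
cv2.imwrite("pics/ws3.png",np.hstack([cv2.resize(a[100:320],(400,275)),cv2.resize(b[150:255,150:250],(400,275*400//262))[:275]]))
cv2.imwrite("pics/s3.png",b);cv2.imwrite("pics/w3.png",a)
E
```

```text
[-9.35782706 -1.49852157  5.46808121] [-0.20309516  0.86287952 -0.01379746] [ 0.63757886 -0.04239531  0.0578442 ]
```

Emit:
send_rows(moves=[[[0,0,0,0.15,0.045,0.125,-1],[0,0,0,0.15,0.045,0.125,-1],[0,0,0,0,0,0,-1],[0,0,0,0,0,0,-1],[0,0,0,0,0,0,-1]]])

```text
time_s: 13.05
position: [0.6394, -0.0423, 0.0576]
tcp_rot: [[0.744, 0.259, 0.616], [0.198, -0.966, 0.166], [0.638, -0.002, -0.77]]
force: [-14.5, -4.1, 9.2]
opening: 0.005
```

View pics/ws3.png

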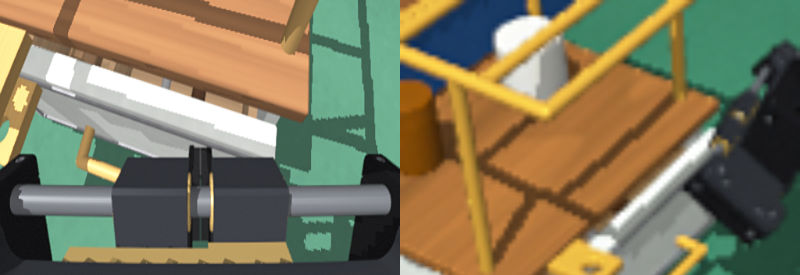

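Emit:
send_rows(moves=[[[0,0,0,0.15,0.045,0.125,-1],[0,0,0,0.15,0.045,0.125,-1],[0,0,0,0.0,0.0,0.0,-1],[0,0,0,0,0,0,-1],[0,0,0,0,0,0,-1]]])

```text
time_s: 13.55
position: [0.6473, -0.0421, 0.0583]
tcp_rot: [[0.74, 0.26, 0.62], [0.199, -0.965, 0.168], [0.643, -0.001, -0.766]]
force: [-4.0, -0.8, 0.9]
opening: 0.008
```

```bash
python3 - <<'E'
from h import *
s=readout.read_state()
print(s["force"],s["moment"],s["position"],s["joint_positions"].round(1))
b=cv2.imread("pics/s3.png"); a=cv2.imread("pics/side0.png")
E
```

```text
[-3.98388243 -0.77599731  0.86850767] [-0.17276667  0.76276401  0.02073721] [ 0.64728815 -0.04212684  0.05827709] [-26.6  41.4 115.2 107.5  26.6 -53.7]
```

Emit:
send_rows(moves=[[[0,0,0,0.15,0.045,0.125,-1],[0,0,0,0.15,0.045,0.125,-1],[0,0,0,0.15,0.045,0.125,-1],[0,0,0,0.15,0.045,0.125,-1],[0,0,0,0,0,0,-1]]])

```text
time_s: 14.05
position: [0.6536, -0.0417, 0.058]
tcp_rot: [[0.742, 0.26, 0.618], [0.199, -0.966, 0.167], [0.64, -0.001, -0.768]]
force: [-10.7, -2.3, 4.6]
opening: 0.005
```

```bash
python3 - <<'E'
from h import *
s=readout.read_state()
print(s["force"],s["position"])
b=capture("side");cv2.imwrite("pics/s4.png",b)
print([(round(d["p"],2),np.round(d["location"],4)) for t in ("drawer_eye","case_eye") for d in spot_in("side",t)[:1]])
for r in regions_of("side","drawer_eye")[:1]:
    ys,xs=np.nonzero(r["mask"]); print(r["p"],xs.min(),xs.max(),ys.min(),ys.max(),len(xs))
E
```

```text
[-10.71300574  -2.33410484   4.63339968] [ 0.65362378 -0.04174745  0.05797643]
[(0.77, array([0.6427, 0.0585, 0.0627])), (0.61, array([0.7175, 0.1035, 0.1199]))]
0.87 177 223 184 244 966
```

Emit:
send_rows(moves=[[[0,0,0,0.15,0.045,0.125,-1],[0,0,0,0.15,0.045,0.125,-1],[0,0,0,0.0,0.0,0.0,-1],[0,0,0,0.0,0.0,0.0,-1],[0,0,0,0,0,0,-1]]])

```text
time_s: 14.75
position: [0.6542, -0.0417, 0.0575]
tcp_rot: [[0.745, 0.258, 0.615], [0.198, -0.966, 0.166], [0.637, -0.002, -0.771]]
force: [-22.6, -5.8, 15.6]
opening: 0.006
```

Emit:
send_rows(moves=[[[0,0,0,-0.75,-0.22,-0.63,-1],[0,0,0,-0.75,-0.22,-0.63,-1],[0,0,0,-1.8,-0.54,-1.5,-1],[0,0,0,-1.8,-0.54,-1.5,0],[0,0,0,-1.8,-0.54,-1.5,0]]])

```text
time_s: 15.25
position: [0.5684, -0.0456, 0.0591]
tcp_rot: [[0.737, 0.261, 0.623], [0.2, -0.965, 0.168], [0.645, 0.001, -0.764]]
force: [0.0, -0.4, -1.0]
opening: 0.11
```

```bash
python3 - <<'E'
from h import *
a=capture("wrist");m=camera_model("wrist");np.save("m4.npy",m,allow_pickle=True)
b=capture("side"); cv2.imwrite("pics/w4.png",a);cv2.imwrite("pics/s5.png",b)
cv2.imwrite("pics/ws5.png",np.hstack([cv2.resize(a[0:300,0:260],(400,462)),cv2.resize(b[175:245,170:230],(400,467),interpolation=cv2.INTER_CUBIC)[:462]]))
Rm=Rt(15,40)
delta(np.array([.464,.251,.082])+Rm[:,2]*(.019-.09),Rm)
E
```

```text
t 15.35 pos [ 0.5656 -0.0448  0.058 ] F [-0.3  0.3  0.3] op 0.19
turn [-0.16  0.08 -0.11] shift(cur) [ -0.18 -31.23 -10.24] shift(after) [ -0.11 -31.2  -10.33]
```

View pics/ws5.png

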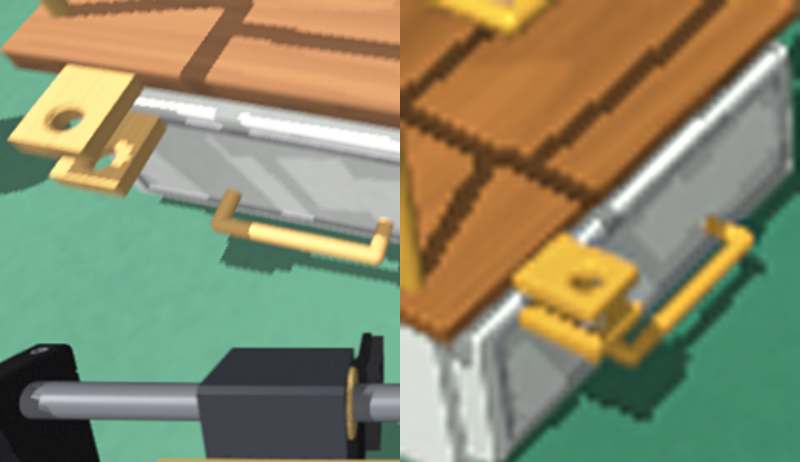

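Emit:
send_rows(moves=[[[0,0,0,0.0,-2.7,-1.3,0],[0,0,0,0.4,-3.2,-0.7,0.5],[0,0,0,0.5,-3.2,-0.55,1],[0,0,0,0.5,-3.2,-0.55,1],[0,0,0,0.5,-3.2,-0.55,1]]])

```text
time_s: 15.85
position: [0.5207, 0.1031, 0.0995]
tcp_rot: [[0.737, 0.26, 0.624], [0.198, -0.966, 0.168], [0.646, -0.0, -0.763]]
force: [0.3, -0.2, -0.1]
opening: 0.65
```

Emit:
send_rows(moves=[[[0,0,0,0.5,-3.2,-0.55,1],[0,0,0,0.5,-3.2,-0.55,1],[0,0,0,0.5,-3.2,-0.55,1],[0,0,0,0.5,-3.2,-0.55,1],[0,0,0,0.5,-3.2,-0.55,1]]])

```text
time_s: 16.35
position: [0.4799, 0.2598, 0.1374]
tcp_rot: [[0.737, 0.261, 0.624], [0.198, -0.965, 0.171], [0.647, -0.002, -0.763]]
force: [1.2, -0.7, 0.0]
opening: 0.99
```

```bash
python3 - <<'E'
from h import *
m4=np.load("m4.npy",allow_pickle=True).item()
print("c wrist4",onplane("wrist",43.5,78,.12,m4).round(4))
Rm=Rt(15,40)
delta(np.array([.464,.251,.15])+Rm[:,2]*.019,Rm)
a=capture("wrist");m=camera_model("wrist");np.save("m5.npy",m,allow_pickle=True);cv2.imwrite("pics/w5.png",a)
s=readout.read_state();print(s["joint_positions"].round(0))
for t in ("pin","pin_stand"):
    print(t,[(round(d["p"],2),np.round(d["location"],4)) for d in spot_in("wrist",t)[:2]])
    for r in regions_of("wrist",t)[:1]:
        ys,xs=np.nonzero(r["mask"]); print(xs.min(),xs.max(),ys.min(),ys.max(),xs.mean(),ys.mean())
for z in (.055,.08,.102): print(z,proj("wrist",[.464,.251,z],m).round(0))
E
```

```text
c wrist4 [0.6013 0.1109 0.12  ]
t 16.35 pos [0.4799 0.2598 0.1374] F [ 1.2 -0.7  0. ] op 0.99
turn [-0.2  -0.29  0.01] shift(cur) [-0.54  0.44 -0.2 ] shift(after) [-0.54  0.44 -0.2 ]
[ 18.  28. 129. 185.  17. -93.]
pin [(0.56, array([0.4711, 0.2538, 0.1033]))]
pin_stand [(0.59, array([0.4553, 0.2482, 0.0535])), (0.53, array([0.642 , 0.0637, 0.0612]))]
235 287 233 289 260.6834755624515 263.4453064391001
0.055 [264. 261.]
0.08 [265. 257.]
0.102 [266. 252.]
```

```bash
python3 - <<'E'
from h import *
a=cv2.imread("pics/w5.png");m=np.load("m5.npy",allow_pickle=True).item()
c=a[215:300:3,220:305:3].astype(int)
g=c.sum(2)//77
hsv=cv2.cvtColor(a,cv2.COLOR_BGR2HSV)[215:300:3,220:305:3]
for r,h in zip(c,hsv): print(''.join('g' if 60<x[0]<95 and x[1]>80 else ('#' if p.sum()<110 else ('w' if p.sum()<260 else ('B' if p[2]>190 else 'o'))) for p,x in zip(r,h)))
E
```

```text
ggggggggggggggggggggggggggggg
ggggggggggggggggggggggggggggg
ggggggggggggggggggggggggggggg
ggggggggggggggggggggggggggggg
ggggggggggggggggggggggggggggg
ggggggggggggggggggggggggggggg
gggggggggggggoooooBBogggggggg
gggoooBBBBBBBBBBBBBBogggggggg
gggoBBBBBBBBBBBBBBBBogggggggg
gggoBBBBBBooooooBBBBogggggggg
gggoBBBBBBooooooBBBBowggggggg
gggooBBBBooooooooBBBowwwwoggg
ooooooooooooooooooooooooooooo
ooooooooooooooooooooooooooooo
ooooooooooooooooooooooooooooo
ooooooooooooooooooooooooooooo
ooooooooooooooooooooooooooooo
ooooooooooooooooooooooooooooo
ooooooooooooooooooooooooooooo
ooooooooooooooooooooooooooooo
ggggoBBBBBBBBBooooowwwwgggggg
ggggoBBBBBBBBBooooowwwwgggggg
ggggoBBBBBBBBooooowwwwwgggggg
ggggoBBBBBBBBwwwwwwwwwggggggg
ggggoowwwwwwwwwwogggggggggggg
ggggggggggggggggggggggggggggg
ggggggggggggggggggggggggggggg
ggggggggggggggggggggggggggggg
ggggooooooooooooooooooooooooo
```

Emit:
send_rows(moves=[[[0,-0.3,0,-0.95,0.05,1.03,1],[0,0,0,-0.95,0.05,1.03,1],[0,0,0,-0.95,0.05,1.03,1],[0,0,0,-0.95,0.05,1.03,1],[0,0,0,-0.9,0.05,1.03,1]]])

```text
time_s: 17.1
position: [0.4772, 0.2521, 0.0653]
tcp_rot: [[0.743, 0.257, 0.618], [0.197, -0.966, 0.166], [0.639, -0.001, -0.769]]
force: [0.3, 0.9, -0.2]
opening: 0.999
```

```bash
python3 - <<'E'
from h import *
Rm=Rt(15,40)
delta([.4778,.2567,.0674],Rm)
b=capture("side");cv2.imwrite("pics/s6.png",b);t=capture("top")
s=readout.read_state()
for c in ("side","top"): print(c,"tcp",proj(c,s["position"]).round(1),"pin",proj(c,[.466,.2535,.08]).round(1))
u,v=proj("side",[.466,.2535,.08]).astype(int); A=cv2.resize(b[v-40:v+40,u-50:u+50],(800,640)[0:1]*1+(600,) if 0 else (400,320),interpolation=cv2.INTER_CUBIC)
u,v=proj("top",[.466,.2535,.08]).astype(int); B=cv2.resize(t[v-40:v+40,u-50:u+50],(400,320),interpolation=cv2.INTER_CUBIC)
cv2.imwrite("pics/st6.png",np.hstack([A,B]))
E
```

```text
t 17.1 pos [0.4772 0.2521 0.0653] F [ 0.3  0.9 -0.2] op 0.999
turn [-0.    0.25 -0.12] shift(cur) [ 0.27 -0.43 -0.05] shift(after) [ 0.27 -0.43 -0.04]
side tcp [204.8 276.8] pin [207.  275.3]
top tcp [178.2 215.6] pin [176.6 218.1]
```

Emit:
send_rows(moves=[[[0,0.25,0,0.27,-0.3,0,1],[0,0,0,0,0,0,0],[0,0,0,0,0,0,-1],[0,0,0,0,0,0,-1],[0,0,0,0,0,0,-1]]])

```text
time_s: 17.7
position: [0.4773, 0.2573, 0.0685]
tcp_rot: [[0.739, 0.261, 0.621], [0.199, -0.965, 0.168], [0.643, -0.001, -0.766]]
force: [-0.3, -0.5, 0.8]
opening: 0.722
```

Emit:
send_rows(moves=[[[0,0,0,0,0,0,-1],[0,0,0,0,0,0,-1],[0,0,0,0,0,0,-1],[0,0,0,0,0,0,-1],[0,0,0,0,0,0,-1]]])

```text
time_s: 18.2
position: [0.4771, 0.2571, 0.0679]
tcp_rot: [[0.74, 0.261, 0.62], [0.199, -0.965, 0.168], [0.643, -0.001, -0.766]]
force: [-0.5, -0.1, 0.3]
opening: 0.267
```

Emit:
send_rows(moves=[[[0,0,0,0,0,0,-1],[0,0,0,0,0,0,-1],[0,0,0,0,0,0,-1],[0,0,0,0,0,0,-1],[0,0,0,0,0,0,-1]]])

```text
time_s: 18.7
position: [0.4771, 0.2571, 0.0679]
tcp_rot: [[0.74, 0.26, 0.62], [0.199, -0.965, 0.168], [0.642, -0.001, -0.766]]
force: [0.5, 0.0, -0.5]
opening: 0.165
```

Emit:
send_rows(moves=[[[0,0,0,0.32,0,-0.38,-1],[0,0,0,0.64,0,-0.77,-1],[0,0,0,0.96,0,-1.15,-1],[0,0,0,1.28,0,-1.53,-1],[0,0,0,1.28,0,-1.53,-1]]])

```text
time_s: 19.2
position: [0.4764, 0.2569, 0.1383]
tcp_rot: [[0.741, 0.261, 0.619], [0.199, -0.965, 0.168], [0.642, -0.001, -0.767]]
force: [0.5, -0.4, -0.3]
opening: 0.166
```

```bash
python3 - <<'E'
from h import *
s=readout.read_state();print(s["joint_positions"].round(0),s["opening"])
for c in ("side","top","wrist"):
    a=capture(c);cv2.imwrite(f"pics/{c}7.png",a)
    print(c,"tcp",proj(c,s["position"]).round(1))
    for t in ("pin","pin_stand"):
        print(t,[(round(d["p"],2),np.round(d["location"],4)) for d in spot_in(c,t)[:2]])
    for r in regions_of(c,"pin")[:1]:
        ys,xs=np.nonzero(r["mask"]); print("mask",r["p"],xs.min(),xs.max(),ys.min(),ys.max(),xs.mean(),ys.mean())
Rm=Rt(15,40)
delta([.5,.2,.185],Rm)
E
```

```text
[ 17.  27. 129. 185.  17. -93.] 0.16550271792971005
side tcp [201.8 260.8]
pin [(0.22, array([0.6437, 0.0325, 0.0631]))]
pin_stand [(0.61, array([0.4581, 0.2698, 0.0527]))]
mask 0.67 178 228 183 243 204.29248658318426 214.19141323792488
top tcp [171.7 212.7]
pin []
pin_stand [(0.48, array([0.4843, 0.2405, 0.0475]))]
wrist tcp [255.4 217.5]
pin [(0.96, array([0.4616, 0.2511, 0.1733])), (0.62, array([0.4748, 0.4721, 0.0214]))]
pin_stand [(0.75, array([0.4449, 0.2466, 0.049 ]))]
mask 0.77 245 269 209 248 256.71842410196984 228.85515643105447
t 19.8 pos [0.4768 0.2569 0.137 ] F [-0.2 -0.3 -0.2] op 0.166
turn [-0.09  0.1   0.05] shift(cur) [ 3.66  6.1  -3.19] shift(after) [ 3.68  6.1  -3.18]
```

```bash
python3 - <<'E'
from kin import *
k=np.load("k.npy"); q00=readout.read_state()["joint_positions"]
for yaw in (5,8,10):
    q=q00;print(yaw)
    for y,g in [(15,[.465,.254,.15]),(15,[.465,.254,.2]),(yaw,[.465,.254,.2]),(yaw,[.5,.2,.2]),(yaw,[.53,.16,.2]),(yaw,[.57,.13,.2]),(yaw,[.608,.115,.2]),(yaw,[.608,.115,.185]),(yaw,[.608,.115,.17]),(yaw,[.608,.115,.152])]:
        Rm=Rt(y,40);r=ik(np.array(g)+.019*Rm[:,2],Rm,k,q);q=r.x;print(y,g,q.round(0),r.cost<1e-6)
E
```

```text
5
15 [0.465, 0.254, 0.15] [ 18.  28. 129. 185.  18. -93.] True
15 [0.465, 0.254, 0.2] [  18.   20.  127.  194.    7. -102.] True
5 [0.465, 0.254, 0.2] [  23.   21.  124.  253.   12. -149.] True
5 [0.5, 0.2, 0.2] [  13.   20.  125.  225.    7. -128.] True
5 [0.53, 0.16, 0.2] [  5.  21. 124. 183.   5. -93.] True
5 [0.57, 0.13, 0.2] [  0.  22. 120. 128.   4. -42.] True
5 [0.608, 0.115, 0.2] [ -2.  24. 116.  85.   4.  -1.] True
5 [0.608, 0.115, 0.185] [ -2.  26. 116. 117.   5. -32.] True
5 [0.608, 0.115, 0.17] [ -2.  28. 117. 137.   7. -53.] True
5 [0.608, 0.115, 0.152] [ -2.  30. 118. 151.   9. -66.] True
8
15 [0.465, 0.254, 0.15] [ 18.  28. 129. 185.  18. -93.] True
15 [0.465, 0.254, 0.2] [  18.   20.  127.  194.    7. -102.] True
8 [0.465, 0.254, 0.2] [  22.   20.  125.  242.   10. -141.] True
8 [0.5, 0.2, 0.2] [  11.   20.  125.  199.    6. -107.] True
8 [0.53, 0.16, 0.2] [  4.  21. 124. 150.   6. -63.] True
8 [0.57, 0.13, 0.2] [ -1.  22. 120. 110.   6. -28.] True
8 [0.608, 0.115, 0.2] [ -3.  24. 116.  85.   7.  -4.] True
8 [0.608, 0.115, 0.185] [ -3.  26. 117. 105.   8. -24.] True
8 [0.608, 0.115, 0.17] [ -3.  28. 117. 122.   9. -41.] True
8 [0.608, 0.115, 0.152] [ -3.  30. 118. 136.  11. -55.] True
10
15 [0.465, 0.254, 0.15] [ 18.  28. 129. 185.  18. -93.] True
15 [0.465, 0.254, 0.2] [  18.   20.  127.  194.    7. -102.] True
10 [0.465, 0.254, 0.2] [  21.   20.  126.  232.    9. -133.] True
10 [0.5, 0.2, 0.2] [ 10.  20. 126. 179.   6. -89.] True
10 [0.53, 0.16, 0.2] [  2.  21. 124. 135.   7. -51.] True
10 [0.57, 0.13, 0.2] [ -2.  22. 120. 104.   8. -24.] True
10 [0.608, 0.115, 0.2] [ -4.  24. 116.  84.   9.  -5.] True
10 [0.608, 0.115, 0.185] [ -4.  26. 117. 100.   9. -21.] True
10 [0.608, 0.115, 0.17] [ -4.  28. 117. 115.  10. -36.] True
10 [0.608, 0.115, 0.152] [ -4.  30. 118. 128.  12. -50.] True
```

Emit:
send_rows(moves=[[[0,0,0,0.55,1.0,-0.35,-1],[0,0,0,0.6,1.36,-0.3,-1],[0,0,0,0.6,1.36,-0.25,-1],[0,0,0,0.55,1.36,-0.18,-1],[0,0,0,0.55,1.36,-0.18,-1]]])

```text
time_s: 20.3
position: [0.5071, 0.1979, 0.1656]
tcp_rot: [[0.74, 0.261, 0.62], [0.199, -0.965, 0.168], [0.642, -0.001, -0.767]]
force: [-0.5, 0.2, -0.4]
opening: 0.167
```

Emit:
send_rows(moves=[[[0,0,0,0.55,1.36,-0.18,-1],[0,0,0,0.55,1.36,-0.18,-1],[0,0,0,0.55,1.36,-0.1,-1],[0,0,0,0.5,1.36,-0.05,-1],[0,0,0,0.5,1.36,-0.05,-1]]])

```text
time_s: 20.8
position: [0.5409, 0.1367, 0.1868]
tcp_rot: [[0.74, 0.261, 0.62], [0.199, -0.965, 0.168], [0.642, -0.001, -0.767]]
force: [-0.2, 1.2, -1.0]
opening: 0.167
```

```bash
python3 - <<'E'
from h import *
Rm=Rt(8,40)
delta(np.array([.545,.125,.2])+Rm[:,2]*.019,Rm);print(readout.read_state()["joint_positions"].round(0))
E
```

```text
t 20.8 pos [0.5409 0.1367 0.1868] F [-0.2  1.2 -1. ] op 0.167
turn [-4.63  0.06  5.41] shift(cur) [0.91 1.39 0.94] shift(after) [1.04 1.22 1.04]
[ -5.  20. 126. 106.  13. -32.]
```

Emit:
send_rows(moves=[[[-1.5,0,1.8,0,0,0,-1],[-1.5,0,1.8,0,0,0,-1],[-1.6,0.06,1.8,0,0,0,-1],[0,0,0,0.5,0.6,0.5,-1],[0,0,0,0.5,0.6,0.5,-1]]])

```text
time_s: 21.3
position: [0.5561, 0.1277, 0.1853]
tcp_rot: [[0.759, 0.14, 0.636], [0.107, -0.99, 0.091], [0.643, -0.001, -0.766]]
force: [0.3, 0.1, -1.7]
opening: 0.17
```

```bash
python3 - <<'E'
from h import *
Rm=Rt(8,40)
delta(np.array([.6077,.115,.2])+Rm[:,2]*.019,Rm)
m=camera_model("wrist");a=capture("wrist");cv2.imwrite("pics/w8.png",a);np.save("m8.npy",m,allow_pickle=True)
b=capture("side");cv2.imwrite("pics/s8.png",b)
print("hole proj",proj("wrist",[.6077,.115,.12],m),"pin top",proj("wrist",[.545,.125,.2195],m),"collar",proj("wrist",[.545,.125,.1725],m))
print("side: hole",proj("side",[.6077,.115,.12]),"tip",proj("side",[.545,.125,.1275]),"pintop",proj("side",[.545,.125,.2195]))
A=cv2.resize(a[90:250,100:340],(600,400),interpolation=cv2.INTER_CUBIC)
B=cv2.resize(b[170:240,180:220],(200,350),interpolation=cv2.INTER_CUBIC);B=np.vstack([B,np.zeros((50,200,3),np.uint8)])
cv2.imwrite("pics/ws8.png",np.hstack([A,B]))
E
```

```text
t 21.3 pos [0.5561 0.1277 0.1853] F [ 0.3  0.1 -1.7] op 0.17
turn [-0.07  0.02  0.03] shift(cur) [4.72 1.99 3.94] shift(after) [4.72 1.98 3.94]
hole proj [274.95936646 191.47362618] pin top [257.29711762 219.05476853] collar [257.11275544 237.31267893]
side: hole [198.03109726 216.01407884] tip [212.0050747  224.22367684] pintop [210.34719327 201.18380202]
```

View pics/ws8.png

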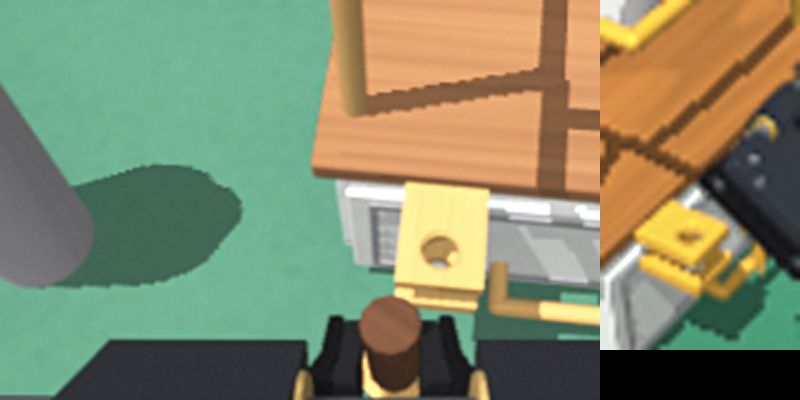

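```bash
python3 - <<'E'
from h import *
m=np.load("m8.npy",allow_pickle=True).item()
h=onplane("wrist",275.3,190.1,.12,m); p=onplane("wrist",255.8,219.8,.2195,m)
print(h.round(4),p.round(4)); s=readout.read_state()
print(s["position"],"nominal axis",(s["position"]-.019*s["tcp_rot"][:,2]).round(4))
# handle edges by row
a=cv2.imread("pics/w8.png");h_=cv2.cvtColor(a,cv2.COLOR_BGR2HSV)
for v in range(208,236,3): 
    r=a[v,236:278].astype(int); print(v,''.join('b' if (x[2]-x[0]>25 and x.sum()<330) else ('Y' if x[2]-x[0]>60 else ('.' if x.sum()<130 else '-')) for x in r))
E
```

```text
[0.6093 0.1148 0.12  ] [0.5444 0.1258 0.2195]
[0.55748077 0.1268992  0.18567981] nominal axis [0.5454 0.1252 0.2002]
208 ----------------------YYYYYYYYYYYYYYYYYYYY
211 -------------bbbbbbbbbbbbbbbYYYYYYYYYYYYYY
214 ----------bbbbbbbbbbbbbbbbbbbbb-----------
217 .--------bbbbbbYbbbbbbbbbbbbbbbb--------..
220 .......bbbbbbbbbbbbbbbbbbbbbbbbbb.........
223 ...---.-bbbbbbbbbbbbbbbbbbbbbbbb.....-....
226 .----.-.-bbbbbbbbbbbbbbbbbbbbbb..-------..
229 ..--.--...bbbbbbbbbbbbbbbbbbbbb...-.-.-...
232 .------..YYb.bbbbbbbbbbbbbbbbbb...--.---..
235 ----.-..bYYb..bbbbbbbbbbbbbbbbb....-.-..--
```

Emit:
send_rows(moves=[[[0,0,0,0.94,0.38,0.78,-1],[0,0,0,0.94,0.38,0.78,-1],[0,0,0,0.94,0.38,0.78,-1],[0,0,0,0.93,0.38,0.78,-1],[0,0,0,0.93,0.38,0.78,-1]]])

```text
time_s: 21.9
position: [0.6192, 0.1172, 0.1855]
tcp_rot: [[0.759, 0.14, 0.636], [0.107, -0.99, 0.091], [0.642, -0.001, -0.766]]
force: [-0.1, -0.4, -1.1]
opening: 0.164
```

Emit:
send_rows(moves=[[[0,0,0,0,0,0,-1],[0,0,0,0,0,0,-1],[0,0,0,0,0,0,-1],[0,0,0,0,0,0,-1],[0,0,0,0,0,0,-1]]])

```text
time_s: 22.4
position: [0.6189, 0.1171, 0.186]
tcp_rot: [[0.758, 0.14, 0.637], [0.107, -0.99, 0.09], [0.643, -0.0, -0.766]]
force: [0.5, 1.3, -0.9]
opening: 0.165
```

```bash
python3 - <<'E'
from h import *
Rm=Rt(8,40)
delta(np.array([.6085,.1148,.2])+Rm[:,2]*.019,Rm);delta(np.array([.6085,.1148,.18])+Rm[:,2]*.019,Rm)
E
```

```text
t 22.4 pos [0.6189 0.1171 0.186 ] F [ 0.5  1.3 -0.9] op 0.165
turn [-0.02 -0.02  0.03] shift(cur) [0.09 0.08 0.14] shift(after) [0.09 0.08 0.14]
t 22.4 pos [0.6189 0.1171 0.186 ] F [ 0.5  1.3 -0.9] op 0.165
turn [-0.02 -0.02  0.03] shift(cur) [-1.2   0.08  1.67] shift(after) [-1.2   0.08  1.67]
```

Emit:
send_rows(moves=[[[0,0,0,-0.12,0.04,0.38,-1],[0,0,0,-0.24,0.04,0.34,-1],[0,0,0,-0.26,0,0.31,-1],[0,0,0,-0.26,0,0.31,-1],[0,0,0,-0.26,0,0.31,-1]]])

```text
time_s: 22.9
position: [0.6213, 0.1163, 0.166]
tcp_rot: [[0.758, 0.139, 0.637], [0.107, -0.99, 0.089], [0.643, 0.0, -0.766]]
force: [-0.2, 0.3, -0.4]
opening: 0.164
```

```bash
python3 - <<'E'
from h import *
Rm=Rt(8,40)
delta(np.array([.6085,.1148,.165])+Rm[:,2]*.019,Rm)
E
```

```text
t 22.9 pos [0.6213 0.1163 0.166 ] F [-0.2  0.3 -0.4] op 0.164
turn [ 0.01 -0.03  0.02] shift(cur) [-1.05 -0.03  1.14] shift(after) [-1.05 -0.03  1.14]
```

Emit:
send_rows(moves=[[[0,0,0,-0.21,0,0.23,-1],[0,0,0,-0.21,0,0.23,-1],[0,0,0,-0.21,0,0.23,-1],[0,0,0,-0.21,0,0.23,-1],[0,0,0,-0.21,0,0.23,-1]]])

```text
time_s: 23.4
position: [0.6207, 0.1162, 0.1504]
tcp_rot: [[0.758, 0.139, 0.637], [0.107, -0.99, 0.089], [0.643, 0.001, -0.766]]
force: [0.1, 0.2, -1.0]
opening: 0.165
```

Emit:
send_rows(moves=[[[0,0,0,-0.18,0,0.21,-1],[0,0,0,-0.18,0,0.21,-1],[0,0,0,-0.15,0,0.18,-1],[0,0,0,-0.1,0,0.12,-1],[0,0,0,0,0,0,-1]]])

```text
time_s: 23.9
position: [0.6206, 0.1162, 0.1408]
tcp_rot: [[0.758, 0.139, 0.637], [0.107, -0.99, 0.089], [0.643, 0.0, -0.766]]
force: [-0.4, -0.3, -0.9]
opening: 0.166
```

Emit:
send_rows(moves=[[[0,0,0,-0.064,0,0.077,-1],[0,0,0,-0.064,0,0.077,-1],[0,0,0,-0.064,0,0.077,-1],[0,0,0,-0.03,0,0.04,-1],[0,0,0,0,0,0,-1]]])

```text
time_s: 24.4
position: [0.6212, 0.1163, 0.1379]
tcp_rot: [[0.757, 0.14, 0.638], [0.107, -0.99, 0.09], [0.644, 0.0, -0.765]]
force: [-0.5, -0.2, 0.6]
opening: 0.166
```

Emit:
send_rows(moves=[[[0,0,0,-0.064,0,0.077,-1],[0,0,0,0,0,0,-1],[0,0,0,0,0,0,-1],[0,0,0,0,0,0,-1],[0,0,0,0,0,0,-0.6]]])

```text
time_s: 24.9
position: [0.6217, 0.1163, 0.1375]
tcp_rot: [[0.757, 0.14, 0.639], [0.107, -0.99, 0.09], [0.645, 0.0, -0.764]]
force: [0.5, 1.1, -0.3]
opening: 0.183
```

Emit:
send_rows(moves=[[[0,0,0,0,0,0,-0.3],[0,0,0,0,0,0,0],[0,0,0,0,0,0,0],[0,0,0,0,0,0,0],[0,0,0,0,0,0,0]]])

```text
time_s: 25.4
position: [0.6208, 0.1162, 0.1363]
tcp_rot: [[0.758, 0.14, 0.637], [0.107, -0.99, 0.09], [0.643, 0.0, -0.766]]
force: [-0.1, -0.2, -0.5]
opening: 0.482
```

Emit:
send_rows(moves=[[[0,0,0,0,0,-0.8,0.2],[0,0,0,0,0,-1.6,0.2],[0,0,0,0,0,-2,0.2],[0,0,0,0,0,-2,0.2],[0,0,0,0,0,-2,0.2]]])

```text
time_s: 25.9
position: [0.568, 0.109, 0.1998]
tcp_rot: [[0.758, 0.14, 0.637], [0.107, -0.99, 0.09], [0.643, -0.0, -0.766]]
force: [0.7, -0.3, 0.6]
opening: 0.599
```

Emit:
send_rows(moves=[[[0,0,0,-1.2,0,-1,0.2],[0,0,0,-1.2,0,-1,0.2],[0,0,0,0,0,0,0.2],[0,0,0,0,0,0,0.2],[0,0,0,0,0,0,0.2]]])

```text
time_s: 26.4
position: [0.539, 0.1047, 0.1995]
tcp_rot: [[0.757, 0.14, 0.638], [0.107, -0.99, 0.09], [0.644, 0.0, -0.765]]
force: [1.4, 1.1, -0.3]
opening: 0.597
```

```bash
python3 - <<'E'
from h import *
s=readout.read_state();print(s["position"],s["force"],s["time_s"])
m=camera_model("wrist");a=capture("wrist");cv2.imwrite("pics/w9.png",a);np.save("m9.npy",m,allow_pickle=True);b=capture("side");cv2.imwrite("pics/s9.png",b)
for c in("wrist","side"):
    print(c,[(round(d["p"],2),np.round(d["location"],4)) for d in spot_in(c,"pin")[:2]])
    for r in regions_of(c,"pin")[:1]:
        ys,xs=np.nonzero(r["mask"]);print("mask",xs.min(),xs.max(),ys.min(),ys.max())
H=[.6085,.1148]
for z in (.12,.125,.172): print(z,"wrist",proj("wrist",H+[z],m).round(1),"side",proj("side",H+[z]).round(1))
u,v=proj("wrist",H+[.15],m).astype(int)
r=lambda x:'b' if (x[2]-x[0]>20 and x.sum()<330) else ('Y' if x[2]-x[0]>60 else ('.' if x.sum()<130 else '-'))
for y in range(v-30,v+36,2): print(y,''.join(r(x) for x in a[y,u-32:u+33:1].astype(int)))
print(u-32)
E
```

```text
[0.53899849 0.10465893 0.19950659] [ 1.39551988  1.07406502 -0.34630049] 26.4
wrist [(0.65, array([0.6025, 0.1158, 0.1569]))]
mask 249 267 148 186
side [(0.51, array([0.6031, 0.118 , 0.1501])), (0.18, array([ 0.4665, -0.2586,  0.0293]))]
0.12 wrist [255.5 179.4] side [197.9 215.9]
0.125 wrist [255.5 177.4] side [197.7 214.7]
0.172 wrist [255.4 155.3] side [196.6 203.4]
136 YYYYYYYYYYYYYYYYYYYYYYYYYYYYYYYYYYYYYYYYYYYYYYYYYYYYYYYYYYYYYYYYY
138 YYYYYYYYYYYYYYYYYYYYYYYYYYYYYYYYYYYYYYYYYYYYYYYYYYYYYYYYYYYYYYYYY
140 YYYYYYYYYYYYYYYYYYYYYYYYYYYYYYYYYYYYYYYYYYYYYYYYYYYYYYYYYYYYYYYYY
142 YYYYYYYYYYYYYYYYYYYYYYYYYYYYYYYYYYYYYYYYYYYYYYYYYYYYYYYYYYYYYYYYY
144 YYYYYYYYYYYYYYYYYYYYYYYYYYYYYYYYYYYYYYYYYYYYYYYYYYYYYYYYYYYYYYYYY
146 YYYYYYYYYYYYYYYYYYYYYYYYYYYYYYYYYYYYYYYYYYYYYYYYYYYYYYYYYYYYYYYYY
148 YYYYYYYYYYYYYYYYYYYYYYYYYYYYYYYYYYYYYYYYYYYYYYYYYYYYYYYYYYYYYYYYY
150 bbYYYYYYYYYYYYYYYYYYYYYYYYYYYYbbbbbbbbbYYYYYYYYYYYYYYYYYYYYYYYYYY
152 bbbbbbbbbbbbbbbbbbbbbbbbbYbbbbYbbbbbbbbbbYYYYYYYYYYYYYYYYYYYYYYYY
154 -------------bbbbbbbYYYYYYYbbbbbbbbbbbbbbbbbbbbYYYYYYYYYYYYYYYYYY
156 --------------------YYYY
[... 885 characters left out ...]
 ----------------YYYYYYYYYYYYYYYYYYYYYYYYYYYYYYYYY----------------
184 ----------------YYYYYYYYYYYYYYYYYYYYYYYYYYYYYYYYYY---------------
186 ----------------YYYYYYYYYYYYYYYYYYYYYYYYYYYYYYYYYY--------YYYY---
188 ---------------YYYYYYYYYYYYYYYYYYYYYYYYYYYYYYYYYY--------YYYYYY--
190 ---------------YYYYYYYYYYYYYYYYYYYYYYYYYYYYYYYYYY--------YYYYYY--
192 -----------------YYYYYYYYYYYYYYYYYYYYYYYYYYYYYYYY--------YYYYYY--
194 -----------------YYYYYYYYYYYYYYYYYYYYYYYYYYYYYYY--------YYYYYYY--
196 -----------------YYYYYYYYYYYYYYYYYYYYYYYYYYYYYYY-------bYYYYYY---
198 -----------------YYYYYYYYYYYYYYYYYYYYYYYYYYYYYY--------bYYYYYYb--
200 ------------------YYYYYYYYYYYYYYYYYYYYYYYYYYYYYY-------bYYYYYYYYY
223
```

```bash
python3 -c "
from rig import bot;print(bot.hand_in())"
```

```text
the job is handed in; nothing more can be done
None
```

The drawer is shut and seated, the pin is down through both eyelets and released, and I handed the job in at about 26.7 s. No verdict came back.

- **Drawer:** My first push stopped at about 21 N with the drawer still roughly 15 mm open, as the pictures showed. I pushed again lower and to the right. It gave way past about 15 N, moved on about 15 mm and came to a hard stop. The pictures afterwards showed it shut with the two eyelets lined up.
- **Pin:** It came out of the stand upright. I placed it from the hole position seen by the wrist camera, and it went down with almost no force. It settled about another millimetre when released, then I backed the arm away.
- **Last checks:** In the final wrist picture the top of the pin's handle lies within about 2 pixels of where a pin standing upright in the hole should show. The lower end of the handle is about 2–4 pixels off. I judged the collar height from the arm's readings. I did not measure it or the drawer gap again after letting go. The gripper was clear of everything, with no contact force beyond noise.
- **Disagreement:** The finger tip read about 12 mm beyond where the cameras put the drawer face when they touched. I did not find out why, so I relied on the camera pictures for the drawer and the pin.

I did not check the bystanders one by one at the end, but the arm felt no unexpected contact on the way.

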